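# Weigh and label a batch of portion pots

## Task

Weigh this batch of sealed portion pots and print its label: stand all the pots upright on the scale's rectangular goods tray and set weights on its round plate until, hands off, the pointer comes to rest within the level mark. With the pots still there and the scale level, press the label printer's keys fully, one at a time: the round one, the square one, then the long bar. Then stand all the pots upright on the floor of the empty sheet pan, side by side, put the weights back upright on their rubber mat so that the scale is left empty, and do not disturb the other things on the table.

Things in the scene. Friction and masses are not known exactly. Their poses are not given: they have to be found in the camera images.
- scale: Two-pan counter scale with equal arms, fixed to the table: white base 130 x 300 x 34 mm, and in its middle a dial tower 30 x 64 mm, 141 mm high above the table. Origin: middle of the base, at table height. x runs across the beam (tower faces look to +x and -x), y along the beam towards the goods tray (goods tray at y = +120 mm, weight plate at y = -120 mm), z up. A linkage keeps both pans level, so they only move up and down, and where a load stands on a pan does not matter.
- beam (a joint): Angle of the scale's beam and pointer: 0 = dead level, positive = goods tray high and weight plate low; stops at -0.14 and +0.14. It swings for about 1.5 s after a change. It is softly sprung: one ounce (28 g) of difference gives about 0.1 rad, so from about 1.4 ounces on it lies at a stop. The brass pointers on the two faces of the tower (tips 88 mm above the pivot) lie within the black level mark in the middle of the dial when the angle is within 0.07 either way.
- tray_floor (a point): Middle of the floor of the goods tray, the scale's rectangular aluminium pan, 190 mm (scale's x) by 142 mm (scale's y) outside, walls 4 mm thick rising 10 mm above the floor. It is 66 mm above the table when level and moves 17 mm up and down with the beam. Axes as the scale's.
- plate_top (a point): Middle of the top of the weight plate, the scale's flat round steel pan, 144 mm across, no rim. 66 mm above the table when level, moves 17 mm the other way from the goods tray. Axes as the scale's.
- pot_large_a: Large sealed portion pot, beige with a white lid, a cylinder 56 mm across and 54 mm high, filled to about 4 ounces (113 g), give or take 15 percent. Origin: middle of its underside, z up. The pots stand at first on a square grey-brown silicone mat (220 mm, 2 mm thick, fixed). Two or three of the four pots are there in a run (None if absent).
- pot_large_b: Large sealed portion pot, beige with a white lid, a cylinder 56 mm across and 54 mm high, filled to about 4 ounces (113 g), give or take 15 percent. Origin: middle of its underside, z up. The pots stand at first on a square grey-brown silicone mat (220 mm, 2 mm thick, fixed). Two or three of the four pots are there in a run (None if absent).
- pot_small_a: Small sealed portion pot, beige with a white lid, a cylinder 46 mm across and 40 mm high, filled to about 2 ounces (57 g), give or take 15 percent. Origin: middle of its underside, z up. The pots stand at first on a square grey-brown silicone mat (220 mm, 2 mm thick, fixed). Two or three of the four pots are there in a run (None if absent).
- pot_small_b: Small sealed portion pot, beige with a white lid, a cylinder 46 mm across and 40 mm high, filled to about 2 ounces (57 g), give or take 15 percent. Origin: middle of its underside, z up. The pots stand at first on a square grey-brown silicone mat (220 mm, 2 mm thick, fixed). Two or three of the four pots are there in a run (None if absent).
- w8: Steel 8-ounce weight (227 g): cylinder 34 mm across and 30 mm high, with a narrower knob (21 mm across) on top, 46 mm high in all. Origin: middle of its underside, z up.
- w4: Steel 4-ounce weight (113 g): cylinder 27 mm across and 24 mm high, with a narrower knob (17 mm across) on top, 38 mm high in all. Origin: middle of its underside, z up.
- w2: Steel 2-ounce weight (57 g): cylinder 22 mm across and 18 mm high, with a narrower knob (14 mm across) on top, 30 mm high in all. Origin: middle of its underside, z up.
- w1: Steel 1-ounce weight (28 g): cylinder 18 mm across and 14 mm high, with a narrower knob (11 mm across) on top, 24 mm high in all. Origin: middle of its underside, z up.
- weight_mat: Black rubber mat for the weights, fixed, 100 (x) x 190 (y) x 2 mm; the four weights stand in a row along its y at 45 mm spacing, in any order. Origin: middle of its underside.
- pan_floor (a point): Middle of the floor of the empty aluminium sheet pan, fixed, 241 mm (its x) by 165 mm (its y) outside, walls 4 mm thick, rim 25 mm above the table; the floor is 4 mm above the table. z up.
- key_round_top (a point): Top of the printer's round key (24 mm across), at its middle, 9 mm above the deck when up. The label printer is fixed, grey, 125 (x) x 175 (y) mm, with a key deck 52 mm high along its -x side (facing the robot) and a black roll cover 76 mm high beginning 32 mm to +x of the keys' middles. Its three white keys stand in a row along its y: round, square 43 mm on, bar another 59 mm on. Axes as the printer's, z up.
- key_square_top (a point): Top of the printer's square key (23 x 23 mm), the middle one of the three, at its middle, 9 mm above the deck when up.
- key_bar_top (a point): Top of the printer's long bar key (23 x 52 mm), at its middle, 9 mm above the deck when up.
- key_round (a joint): How far that key is pressed, in m: 0 = up, 0.005 = fully down, which takes 5 N; it springs back. 0.0035 counts as pressed, below 0.0015 as up.
- key_square (a joint): How far that key is pressed, in m: 0 = up, 0.005 = fully down, which takes 5 N; it springs back. 0.0035 counts as pressed, below 0.0015 as up.
- key_bar (a joint): How far that key is pressed, in m: 0 = up, 0.005 = fully down, which takes 5 N; it springs back. 0.0035 counts as pressed, below 0.0015 as up.
- label_roll: Bystander: roll of blank labels, 60 mm across, 45 mm high, standing. Origin under its middle.
- shaker: Bystander: steel salt shaker, 44 mm across, 76 mm high.
- lids: Bystander: stack of spare white pot lids, 56 mm across, 24 mm high. Origin under its middle.
Things that resemble listed ones, but are neither listed nor needed, are in the scene too. Leave any turquoise look-alike of the w8 alone.

How it is judged (in metres and radians):
On the way, in this order (a step that is already met when the one before it is completed fails the run):
1. all the pots stand upright on the goods tray, no weight does, and with nothing touched by the fingers the beam has come to rest level (within 0.07 rad) (x of pot_large_a in the frame of tray_floor between -0.08 and 0.08 m and y of pot_large_a in the frame of tray_floor between -0.06 and 0.06 m and z of pot_large_a in the frame of tray_floor between -0.004 and 0.008 m and angle between each of pot_large_a, pot_large_b, pot_small_a, pot_small_b's own z axis and vertical below 0.15 rad and x of pot_large_b in the frame of tray_floor between -0.08 and 0.08 m and y of pot_large_b in the frame of tray_floor between -0.06 and 0.06 m and z of pot_large_b in the frame of tray_floor between -0.004 and 0.008 m and x of pot_small_a in the frame of tray_floor between -0.08 and 0.08 m and y of pot_small_a in the frame of tray_floor between -0.06 and 0.06 m and z of pot_small_a in the frame of tray_floor between -0.004 and 0.008 m and x of pot_small_b in the frame of tray_floor between -0.08 and 0.08 m and y of pot_small_b in the frame of tray_floor between -0.06 and 0.06 m and z of pot_small_b in the frame of tray_floor between -0.004 and 0.008 m and distance between each of w8, w4, w2, w1 and tray_floor above 0.13 m and value of joint beam between -0.07 and 0.07 rad and velocity of joint beam between -0.03 and 0.03 rad/s and contact force between the fingers and anything else below 0.3 N), for 0.5 s.
2. the printer's round key is pressed alone (over 3.5 mm) with the pots on the goods tray and the beam level (within 0.08 rad) (x of pot_large_a in the frame of tray_floor between -0.08 and 0.08 m and y of pot_large_a in the frame of tray_floor between -0.06 and 0.06 m and z of pot_large_a in the frame of tray_floor between -0.004 and 0.008 m and angle between each of pot_large_a, pot_large_b, pot_small_a, pot_small_b's own z axis and vertical below 0.15 rad and x of pot_large_b in the frame of tray_floor between -0.08 and 0.08 m and y of pot_large_b in the frame of tray_floor between -0.06 and 0.06 m and z of pot_large_b in the frame of tray_floor between -0.004 and 0.008 m and x of pot_small_a in the frame of tray_floor between -0.08 and 0.08 m and y of pot_small_a in the frame of tray_floor between -0.06 and 0.06 m and z of pot_small_a in the frame of tray_floor between -0.004 and 0.008 m and x of pot_small_b in the frame of tray_floor between -0.08 and 0.08 m and y of pot_small_b in the frame of tray_floor between -0.06 and 0.06 m and z of pot_small_b in the frame of tray_floor between -0.004 and 0.008 m and distance between each of w8, w4, w2, w1 and tray_floor above 0.13 m and value of joint beam between -0.08 and 0.08 rad and value of joint key_round above 0.0035 m and value of joint each of key_square, key_bar below 0.0015 m), for 0.06 s.
3. the printer's square key is pressed alone (over 3.5 mm) with the pots on the goods tray and the beam level (within 0.08 rad) (x of pot_large_a in the frame of tray_floor between -0.08 and 0.08 m and y of pot_large_a in the frame of tray_floor between -0.06 and 0.06 m and z of pot_large_a in the frame of tray_floor between -0.004 and 0.008 m and angle between each of pot_large_a, pot_large_b, pot_small_a, pot_small_b's own z axis and vertical below 0.15 rad and x of pot_large_b in the frame of tray_floor between -0.08 and 0.08 m and y of pot_large_b in the frame of tray_floor between -0.06 and 0.06 m and z of pot_large_b in the frame of tray_floor between -0.004 and 0.008 m and x of pot_small_a in the frame of tray_floor between -0.08 and 0.08 m and y of pot_small_a in the frame of tray_floor between -0.06 and 0.06 m and z of pot_small_a in the frame of tray_floor between -0.004 and 0.008 m and x of pot_small_b in the frame of tray_floor between -0.08 and 0.08 m and y of pot_small_b in the frame of tray_floor between -0.06 and 0.06 m and z of pot_small_b in the frame of tray_floor between -0.004 and 0.008 m and distance between each of w8, w4, w2, w1 and tray_floor above 0.13 m and value of joint beam between -0.08 and 0.08 rad and value of joint each of key_round, key_bar below 0.0015 m and value of joint key_square above 0.0035 m), for 0.06 s.
4. the printer's long bar key is pressed alone (over 3.5 mm) with the pots on the goods tray and the beam level (within 0.08 rad) (x of pot_large_a in the frame of tray_floor between -0.08 and 0.08 m and y of pot_large_a in the frame of tray_floor between -0.06 and 0.06 m and z of pot_large_a in the frame of tray_floor between -0.004 and 0.008 m and angle between each of pot_large_a, pot_large_b, pot_small_a, pot_small_b's own z axis and vertical below 0.15 rad and x of pot_large_b in the frame of tray_floor between -0.08 and 0.08 m and y of pot_large_b in the frame of tray_floor between -0.06 and 0.06 m and z of pot_large_b in the frame of tray_floor between -0.004 and 0.008 m and x of pot_small_a in the frame of tray_floor between -0.08 and 0.08 m and y of pot_small_a in the frame of tray_floor between -0.06 and 0.06 m and z of pot_small_a in the frame of tray_floor between -0.004 and 0.008 m and x of pot_small_b in the frame of tray_floor between -0.08 and 0.08 m and y of pot_small_b in the frame of tray_floor between -0.06 and 0.06 m and z of pot_small_b in the frame of tray_floor between -0.004 and 0.008 m and distance between each of w8, w4, w2, w1 and tray_floor above 0.13 m and value of joint beam between -0.08 and 0.08 rad and value of joint each of key_round, key_square below 0.0015 m and value of joint key_bar above 0.0035 m), for 0.06 s.
At the end, for the whole second after the job is handed in: every pot upright and still on the sheet pan's floor, its middle within 100 mm (x) and 65 mm (y) of the pan's middle; every weight upright and still on the rubber mat (its middle at most 10 mm past the mat's edge); the empty scale level (within 0.03 rad); keys up (x of pot_large_a in the frame of pan_floor between -0.1 and 0.1 m and y of pot_large_a in the frame of pan_floor between -0.065 and 0.065 m and z of pot_large_a in the frame of pan_floor between -0.004 and 0.008 m and angle between each of pot_large_a, pot_large_b, pot_small_a, pot_small_b, w8, w4, w2, w1's own z axis and vertical below 0.15 rad and linear speed of each of pot_large_a, pot_large_b, pot_small_a, pot_small_b, w8, w4, w2, w1 below 0.02 m/s and x of pot_large_b in the frame of pan_floor between -0.1 and 0.1 m and y of pot_large_b in the frame of pan_floor between -0.065 and 0.065 m and z of pot_large_b in the frame of pan_floor between -0.004 and 0.008 m and x of pot_small_a in the frame of pan_floor between -0.1 and 0.1 m and y of pot_small_a in the frame of pan_floor between -0.065 and 0.065 m and z of pot_small_a in the frame of pan_floor between -0.004 and 0.008 m and x of pot_small_b in the frame of pan_floor between -0.1 and 0.1 m and y of pot_small_b in the frame of pan_floor between -0.065 and 0.065 m and z of pot_small_b in the frame of pan_floor between -0.004 and 0.008 m and x of w8 in the frame of weight_mat between -0.06 and 0.06 m and y of w8 in the frame of weight_mat between -0.105 and 0.105 m and z of w8 in the frame of weight_mat between -0.004 and 0.01 m and x of w4 in the frame of weight_mat between -0.06 and 0.06 m and y of w4 in the frame of weight_mat between -0.105 and 0.105 m and z of w4 in the frame of weight_mat between -0.004 and 0.01 m and x of w2 in the frame of weight_mat between -0.06 and 0.06 m and y of w2 in the frame of weight_mat between -0.105 and 0.105 m and z of w2 in the frame of weight_mat between -0.004 and 0.01 m and x of w1 in the frame of weight_mat between -0.06 and 0.06 m and y of w1 in the frame of weight_mat between -0.105 and 0.105 m and z of w1 in the frame of weight_mat between -0.004 and 0.01 m and value of joint beam between -0.03 and 0.03 rad and value of joint each of key_round, key_square, key_bar below 0.0015 m); the robot touches nothing.
It fails at once if the label roll is moved more than 40 mm (distance of label_roll from where it was at the start of the episode above 0.04 m).
It fails at once if the shaker is moved more than 40 mm (distance of shaker from where it was at the start of the episode above 0.04 m).
It fails at once if the lids is moved more than 40 mm (distance of lids from where it was at the start of the episode above 0.04 m).
Of pot_large_a, pot_large_b, pot_small_a, pot_small_b only 2 to 3 are there at a start; the rules pass over those that are not, and their reading is None.
At some moment in a run one of pot_large_a, pot_large_b, pot_small_a, pot_small_b may be knocked a few centimetres aside while the robot is not near it.
It also fails if it takes over 210 s, if anything falls off the work surface, if the arm or the gripper's body presses on something with over 40 N, if the wrist force passes 120 N, or if a joint passes its speed limit or range.

## Robot

A 6-joint arm with a two-finger parallel gripper is mounted at the origin on the work surface. World frame = base frame: x ahead of the robot, y to its left, z up, the work surface at z = 0. Lengths are in mm, angles in rad, forces in N, time in s.
With the tool pointing down it reaches from about 275 to 725 mm from the base axis. Payload 5.6 kg.
Tool frame: the origin (TCP) lies at the very end of the fingers, on their centre line; the grasp point (between the pads) lies 19 mm behind it; z points along the fingers, y is the line along which they close (so a half turn about z gives the same grasp; the last joint's range is limited). The gripper opens to 85 mm and grips with 20 to 120 N. Pads are 22 mm wide; open, the fingers measure 114 mm over their backs; the gripper's body (76 mm by 85 mm) begins 54 mm behind the grasp point. The pads swing forward as they close: fully open they stand 13 mm farther back than shut.
Start: joints at [-0.891, 0.255, 0.108, 0, -1.424, -0.285], TCP at [211.561, -507.676, 231.283] pointing down, gripper open.
Joint ranges: [-2.95, 2.95], [-1.21, 1.97], [-1.09, 1.5], [-2.87, 1.71], [-2.94, -0.07], [-3.05, 3.05]. Speed limits (rad/s): [2.57, 2.57, 3.14, 3.14, 3.14, 3.14].

## Interface

Orientations are given as a 3x3 rotation matrix whose columns are the frame's x, y, z axes.
In Python, from workcell import manip gives the robot as it stands. The module is installed in compiled form; this text tells all that it offers.
- The arm moves only by the tool servo_tool, never from a script. Its argument "commands" is a list of rows, each a list of 6 numbers: the shift along the tool's x, y, z in mm, then the turn, a rotation vector about the tool's x, y, z in degrees. A call has 1 to 8 rows; each row shifts and turns the commanded pose from where the row before left it, along the tool's axes as they then stand; what a row does not reach is not made up. A row lasts 1/8 s, in which the tool goes at most 62.5 mm and 10.7 degrees, less where a joint would pass 70% of its speed; a pose out of reach is approached as far as the arm can. A call is refused whole if a number of a shift passes 62.5 or a number of a turn 10.7, either way. A call with a gripper value outside its range is refused whole. "jaw" is the opening, from 0 (shut) to 1 (fully open), set as the call begins (left out, the last holds). The fingers move at their own pace and stop on an object; "force" is the grip in N (left out, the last holds). Time passes only in rows, so rows that do not move let the fingers close. It gives the time, the measured TCP pose, the force, the opening and the grip force at its end, in the units of the state.
- manip.read_state(): the state, without advancing time (a new reading comes with each control period).
- manip.read_camera(name): name is "side" or "top"; returns a dict with "img" (420x560x3 uint8, red, green, blue), "fx", "fy", "cx", "cy" (pixels), "rvec" (rotation vector, rad) and "tvec" (3), from world to camera coordinates, as OpenCV has them. Camera axes: x right, y down, z forward; pixel columns grow to the right and rows downward; lengths in mm; the calibration is good to about 2 mm. A picture is of the moment at which its call begins. There is no depth.
- manip.sign_off(): hands the job in; it is judged then, once.
The state is a dict: "time": time; "joints": joint angles; "joint_velocities": joint speeds; "joint_torque": joint torques, N m; "ee_pos": TCP position; "ee_rot": TCP orientation; "wrist_force": force on the tool from outside, world axes, zero at the start; "torque": the same for the moment, N m; "grip_width": finger opening in mm; "finger_force": force on a finger pad.
Only numpy, scipy, OpenCV 4.12 (cv2) and the standard library are available. Lean on these libraries where they do the work, as an engineer would, in place of code of your own. Each camera call takes 0.05 s, during which the arm holds its last target. There are 200 camera calls.

## Working session

There is one attempt and no reset: what is moved stays moved. The work goes in short steps, Python scripts to look and compute and a tool call to move; the robot and the scene stay as the last step left them, time stands still between calls to the robot, and variables do not carry over. Pictures are saved under pics/ and viewed, at most 14 in all, crops included, and the job is handed in when it is done.

Besides the shell and the picture viewer there is one more tool, called by a JSON object that holds its "name" and its "arguments". servo_tool: Moves the arm, as the interface text tells. Its arguments: {"type":"object","properties":{"commands":{"type":"array"},"jaw":{"type":"number"},"force":{"type":"number"}},"required":["commands"]}

```bash
mkdir -p pics
cat > h.py <<'E'
import numpy as np,cv2
from workcell import manip
def cam(n):
    c=manip.read_camera(n); c['R']=cv2.Rodrigues(np.array(c['rvec'],float))[0]; c['t']=np.array(c['tvec'],float).ravel(); return c
def ray(c,u,v):
    d=c['R'].T@np.array([(u-c['cx'])/c['fx'],(v-c['cy'])/c['fy'],1]); o=-c['R'].T@c['t']; return o,d
def onz(c,u,v,z):
    o,d=ray(c,u,v); return o+d*(z-o[2])/d[2]
def proj(c,p):
    q=c['R']@np.array(p,float)+c['t']; return np.array([c['fx']*q[0]/q[2]+c['cx'],c['fy']*q[1]/q[2]+c['cy']])
def two(c1,p1,c2,p2):
    o1,d1=ray(c1,*p1);o2,d2=ray(c2,*p2)
    s=np.linalg.lstsq(np.stack([d1,-d2],1),o2-o1,rcond=None)[0]
    a=o1+s[0]*d1;b=o2+s[1]*d2
    return (a+b)/2,np.linalg.norm(a-b)
def save(im,n): cv2.imwrite('pics/'+n,im[:,:,::-1])
E
python3 - <<'E'
from h import *
for n in ['top','side']:
    c=cam(n); save(c['img'],n+'0.png'); np.save(n+'0.npy',c['img'])
    print(n,c['fx'],c['cx'],c['cy'],-c['R'].T@c['t'],c['R'].round(3).tolist())
s=manip.read_state(); print(s['time'],s['ee_pos'],np.array(s['ee_rot']).round(3).tolist(),s['grip_width'],s['wrist_force'])
E
```

```text
top 402.38719391412707 276.75659064993187 212.86323987028982 [ 412.82602803   -4.09778147 1065.35790381] [[-0.017, -1.0, -0.001], [-0.996, 0.017, -0.091], [0.091, -0.001, -0.996]]
side 484.35563553624525 272.0196613349695 205.65326197481278 [ 298.85957342 -883.95113179  670.25697149] [[0.976, -0.219, 0.019], [-0.101, -0.522, -0.847], [0.195, 0.824, -0.532]]
0.1 [ 211.43996683 -507.27932706  230.51729523] [[-0.923, -0.385, -0.001], [-0.385, 0.923, 0.001], [0.0, 0.002, -1.0]] 85.24192083651806 [-0.06335524 -0.29220029 -0.05237183]
```

View pics/top0.png

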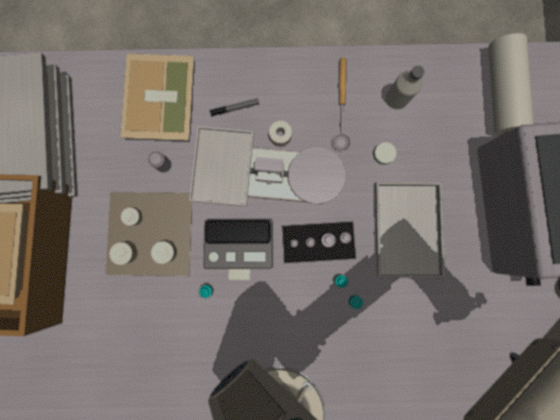

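View pics/side0.png

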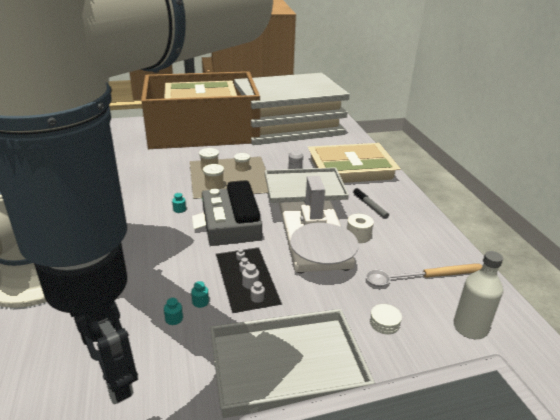

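Run:
```python
from h import *
t=np.load('top0.npy');s=np.load('side0.npy')
save(cv2.resize(t[120:310,100:450],None,fx=2.28,fy=2.28,interpolation=cv2.INTER_CUBIC),'topc.png')
save(cv2.resize(s[140:400,170:400],None,fx=2.3,fy=2.3,interpolation=cv2.INTER_CUBIC),'sidec.png')
for n,im in(('top',t),('side',s)):
    hsv=cv2.cvtColor(im,cv2.COLOR_RGB2HSV)
    m=((hsv[...,1]<70)&(hsv[...,2]>165)).astype(np.uint8)
    k,l,st,ce=cv2.connectedComponentsWithStats(m)
    print(n)
    for i in range(1,k):
        if 25<st[i,4]<2500 and 120<st[i,1]+st[i,3] : print(st[i].tolist(),ce[i].round(1).tolist())
```

```text
top
[510, 34, 22, 91, 1224] [519.8, 80.1]
[270, 121, 21, 21, 262] [280.1, 130.9]
[376, 143, 20, 19, 303] [385.8, 152.1]
[251, 149, 47, 21, 415] [273.7, 155.5]
[248, 173, 50, 27, 772] [269.8, 187.0]
[242, 174, 5, 18, 37] [243.7, 183.1]
[194, 181, 22, 20, 142] [203.5, 193.0]
[217, 185, 5, 16, 33] [218.8, 193.3]
[380, 187, 31, 47, 662] [391.2, 204.4]
[229, 192, 9, 11, 43] [232.8, 198.6]
[239, 193, 6, 10, 34] [241.9, 198.0]
[121, 208, 17, 17, 210] [129.2, 216.1]
[110, 243, 21, 21, 333] [120.0, 253.2]
[152, 242, 21, 21, 337] [161.5, 252.3]
[210, 253, 8, 8, 49] [213.3, 256.4]
[227, 253, 8, 8, 64] [230.5, 256.5]
[245, 253, 20, 8, 160] [254.5, 256.5]
[229, 270, 21, 10, 186] [238.6, 274.1]
[279, 371, 26, 17, 182] [291.2, 379.3]
[305, 388, 17, 32, 290] [314.3, 402.9]
side
[344, 151, 20, 15, 176] [353.4, 158.4]
[209, 189, 10, 5, 42] [213.9, 190.9]
[211, 197, 11, 7, 56] [215.8, 199.6]
[213, 207, 13, 13, 139] [218.8, 213.1]
[484, 208, 8, 8, 33] [487.3, 211.3]
[0, 213, 8, 10, 49] [2.5, 217.5]
[514, 236, 10, 7, 29] [518.2, 239.2]
[240, 262, 15, 8, 64] [248.2, 265.8]
[540, 263, 20, 22, 186] [552.1, 272.9]
[243, 270, 15, 8, 56] [249.4, 274.3]
[0, 282, 44, 21, 503] [23.6, 294.8]
[254, 282, 7, 5, 29] [257.0, 283.9]
[251, 287, 13, 7, 39] [257.1, 290.5]
[251, 331, 12, 6, 40] [256.2, 333.0]
```

View pics/topc.png

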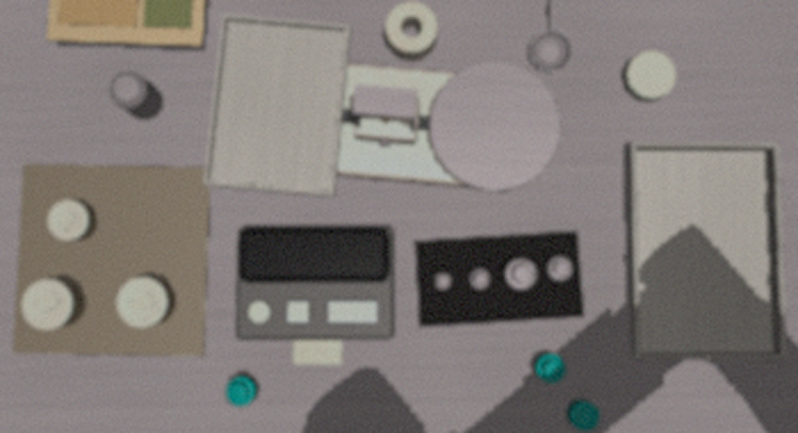

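View pics/sidec.png

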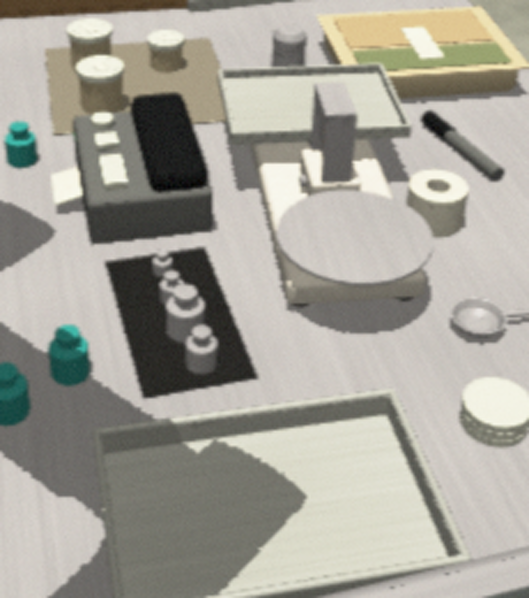

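Run:
```python
from h import *
T=cam('top');S=cam('side')
P={'small':((69,219),(166,39),42),'lfar':((48,303),(90,30),56),'lnear':((143,301),(101,67),56),
'w1':((443,281),(163,255),26),'w2':((480,278),(171,274),32),'w8':((521,272),(185,291),48),'w4':((560,267),(202,331),40),
'plate':((496,126),(355,237),66),'kr':((259,312),(103,119),61),'ks':((298,312),(107,139),61),'kb':((352,312),(114,169),61),
't1':((227,19),(384,65),76),'t2':((349,28),(408,128),76),'t3':((333,194),(233,137),76),'t4':((206,182),(223,72),76),
'p1':((628,145),(390,394),25),'p2':((773,147),(463,553),25),'p4':((637,355),(100,432),25),
'm1':((417,242),(205,248),2),'m2':((577,234),(255,378),2),'m3':((582,314),(146,395),2),'m4':((421,325),(107,262),2),
'roll':((411,27),(438,188),45),'shaker':((130,88),(290,33),76),'lids':((651,75),(497,400),24)}
for n,(a,b,z) in P.items():
    a=(np.array(a)+.5)/2.28-.5+[100,120]; b=(np.array(b)+.5)/2.3-.5+[170,140]
    X,e=two(T,a,S,b); print(n,X.round(0),round(e,1),'onz T',onz(T,*a,z)[:2].round(0),'S',onz(S,*b,z)[:2].round(0))
```

```text
small [504. 371.  40.] 2.9 onz T [506. 370.] S [502. 367.]
lfar [411. 388.  52.] 2.9 onz T [412. 386.] S [409. 381.]
lnear [412. 283.  54.] 2.0 onz T [413. 282.] S [410. 280.]
w1 [429. -48.  23.] 0.8 onz T [429. -48.] S [428. -52.]
w2 [431. -89.  32.] 2.6 onz T [432. -89.] S [429. -89.]
w8 [ 436. -134.   47.] 3.3 onz T [ 437. -134.] S [ 434. -135.]
w4 [ 442. -178.   38.] 2.0 onz T [ 442. -178.] S [ 440. -180.]
plate [ 598. -108.   64.] 1.6 onz T [ 598. -108.] S [ 596. -111.]
kr [398. 155.  59.] 0.8 onz T [399. 154.] S [397. 151.]
ks [397. 112.  59.] 1.1 onz T [398. 112.] S [397. 110.]
kb [397.  53.  60.] 0.4 onz T [397.  53.] S [396.  51.]
t1 [723. 186.  76.] 4.6 onz T [721. 186.] S [726. 187.]
t2 [708.  52.  73.] 3.1 onz T [709.  52.] S [704.  48.]
t3 [524.  72.  72.] 2.6 onz T [525.  71.] S [521.  65.]
t4 [541. 210.  73.] 1.0 onz T [540. 209.] S [540. 205.]
p1 [ 581. -264.   20.] 1.7 onz T [ 581. -263.] S [ 578. -269.]
p2 [ 575. -428.   28.] 0.3 onz T [ 576. -429.] S [ 576. -426.]
p4 [ 343. -264.   26.] 0.3 onz T [ 343. -264.] S [ 343. -263.]
m1 [475. -20.   3.] 0.3 onz T [475. -20.] S [475. -18.]
m2 [ 481. -206.    2.] 0.2 onz T [ 481. -206.] S [ 481. -206.]
m3 [ 388. -208.    3.] 2.0 onz T [ 389. -208.] S [ 387. -207.]
m4 [379. -23.   3.] 2.1 onz T [380. -23.] S [378. -21.]
roll [718. -17.  42.] 2.2 onz T [718. -17.] S [714. -21.]
shaker [645. 294.  73.] 3.2 onz T [646. 293.] S [641. 288.]
lids [ 662. -293.   25.] 1.3 onz T [ 663. -293.] S [ 662. -292.]
```

{"name": "servo_tool", "arguments": {"commands": [[0, 0, 0, 0, 0, 10.7], [0, 0, 0, 0, 0, 10.7], [0, 0, 0, 0, 0, 1.2], [-16, 55, 0, 0, 0, 0], [-16, 55, 0, 0, 0, 0], [-16, 55, 0, 0, 0, 0], [-16, 55, 0, 0, 0, 0], [-16, 55, 0, 0, 0, 0]], "jaw": 1, "force": 30}}

```text
time: 1.2
ee_pos: [291.5, -231.0, 231.4]
ee_rot: [[-1.0, -0.004, 0.001], [-0.004, 1.0, -0.0], [-0.001, -0.0, -1.0]]
wrist_force: [1.3, 0.5, 0.7]
grip_width: 85.3
finger_force: 0.0
```

{"name": "servo_tool", "arguments": {"commands": [[-16, 50, 0, 0, 0, 0], [-16, 50, 0, 0, 0, 0], [-16, 50, 0, 0, 0, 0], [-16, 50, 0, 0, 0, 0], [-16, 50, 0, 0, 0, 0], [-16, 50, 0, 0, 0, 0], [-16, 50, 0, 0, 0, 0], [-16, 50, 0, 0, 0, 0]]}}

```text
time: 2.2
ee_pos: [419.5, 169.2, 231.5]
ee_rot: [[-1.0, -0.005, 0.001], [-0.005, 1.0, 0.0], [-0.001, 0.0, -1.0]]
wrist_force: [1.4, 0.1, -0.5]
grip_width: 85.4
finger_force: 0.0
```

```bash
cat >> h.py <<'E'
def pots(z=None, lo=(0,0), hi=(900,600), n='top'):
    """lids in the top view; z: lid height (None: by size on mat)"""
    T=cam(n); hsv=cv2.cvtColor(T['img'],cv2.COLOR_RGB2HSV)
    m=((hsv[...,1]<70)&(hsv[...,2]>165)).astype(np.uint8)
    k,l,st,ce=cv2.connectedComponentsWithStats(m); out=[]
    for i in range(1,k):
        x,y,w,h,a=st[i]
        if 100<a<450 and w<27 and h<27:
            p=(x+w/2-.5,y+h/2-.5); zz=z if z else (56 if a>270 else 42)
            X=onz(T,*p,zz)
            if lo[0]<X[0]<hi[0] and lo[1]<X[1]<hi[1]: out.append((X.round(1).tolist(),int(a)))
    return out,T
E
python3 - <<'E'
from h import *
print(pots(lo=(300,200),hi=(700,500))[0])
E
```

```text
[]
```

Run:
```python
from h import *
o,T=pots(lo=(-900,-900),hi=(900,900)); print(o)
save(T['img'],'t1.png')
```

```text
[([720.3, -17.0, 42.0], 258), ([656.5, -285.3, 56.0], 302), ([396.7, 53.3, 42.0], 160), ([352.3, 92.8, 42.0], 188)]
```

View pics/t1.png

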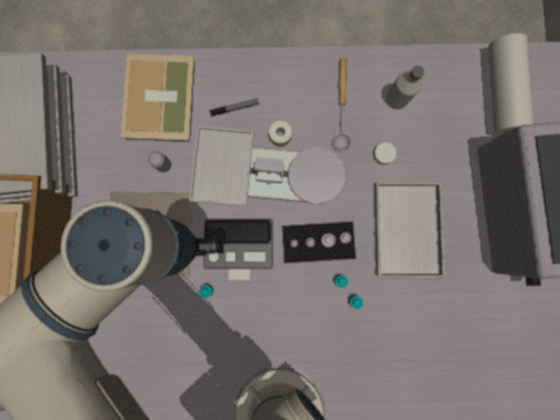

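Run:
```python
from h import *
S=cam('side'); d=np.abs(S['img'].astype(int)-np.load('side0.npy')).mean(2)
for n,(u,v) in {'small':(242,158),'lfar':(209,156),'lnear':(214,172)}.items(): print(n,d[v-8:v+12,u-12:u+12].mean().round(1))
```

```text
small 15.8
lfar 45.1
lnear 55.7
```

{"name": "servo_tool", "arguments": {"commands": [[-21, 50, 0, 0, 0, 0], [-21, 50, 0, 0, 0, 0], [-21, 50, 0, 0, 0, 0], [-21, 51, 0, 0, 0, 0], [0, 0, 40, 0, 0, 0], [0, 0, 30, 0, 0, 0], [0, 0, 0, 0, 0, 0]]}}

```text
time: 3.22
ee_pos: [502.2, 366.6, 158.9]
ee_rot: [[-1.0, -0.002, -0.004], [-0.002, 1.0, -0.004], [0.004, -0.004, -1.0]]
wrist_force: [-0.4, -0.2, 0.5]
grip_width: 85.0
finger_force: 0.0
```

Run:
```python
from h import *
S=cam('side'); save(cv2.resize(S['img'][60:240,150:400],None,fx=3,fy=3),'s2.png')
```

```text
(no output)
```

View pics/s2.png

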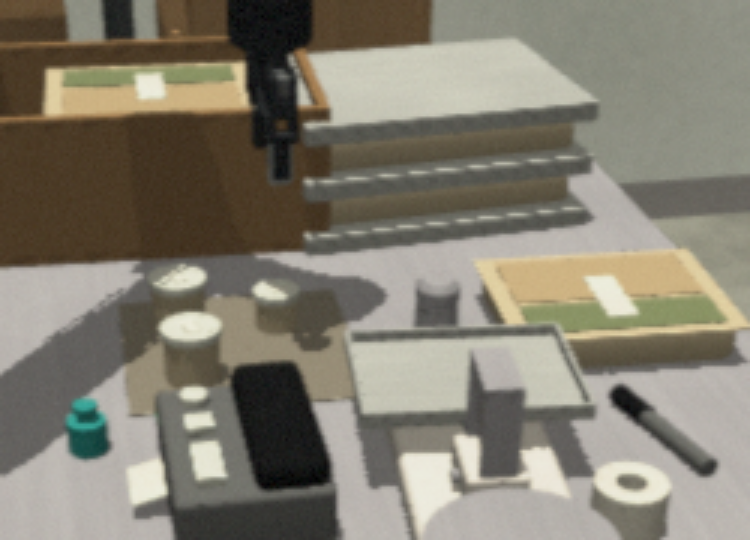

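{"name": "servo_tool", "arguments": {"commands": [[-2, 3, 50, 0, 0, 0], [0, 0, 50, 0, 0, 0], [0, 0, 35, 0, 0, 0], [0, 0, 15, 0, 0, 0], [0, 0, 0, 0, 0, 0]]}}

```text
time: 3.9
ee_pos: [505.9, 371.6, 12.3]
ee_rot: [[-1.0, -0.001, 0.001], [-0.001, 1.0, 0.0], [-0.001, 0.0, -1.0]]
wrist_force: [-0.2, 0.6, -0.6]
grip_width: 85.4
finger_force: 0.0
```

{"name": "servo_tool", "arguments": {"commands": [[0, 0, 0, 0, 0, 0], [0, 0, 0, 0, 0, 0], [0, 0, 0, 0, 0, 0], [0, 0, 0, 0, 0, 0]], "jaw": 0, "force": 30}}

```text
time: 4.4
ee_pos: [506.1, 372.3, 13.1]
ee_rot: [[-1.0, -0.001, 0.002], [-0.001, 1.0, 0.002], [-0.002, 0.002, -1.0]]
wrist_force: [-0.7, 0.7, 5.8]
grip_width: 45.0
finger_force: 30.9
```

{"name": "servo_tool", "arguments": {"commands": [[0, 0, -30, 0, 0, 0], [0, 0, -50, 0, 0, 0], [0, 0, -47, 0, 0, 0], [-29, -41, 0, 0, 0, 0], [-30, -42, 0, 0, 0, 0], [-30, -42, 0, 0, 0, 0], [-30, -42, 0, 0, 0, 0], [-29, -41, 0, 0, 0, 0]]}}

```text
time: 5.4
ee_pos: [653.9, 162.0, 138.3]
ee_rot: [[-1.0, -0.0, -0.0], [-0.0, 1.0, 0.0], [0.0, 0.0, -1.0]]
wrist_force: [0.6, 0.2, -1.0]
grip_width: 44.8
finger_force: 31.0
```

{"name": "servo_tool", "arguments": {"commands": [[-28, -40, 0, 0, 0, 0], [0, 0, 0, 0, 0, 0], [0, 0, 0, 0, 0, 0]]}}

```text
time: 5.78
ee_pos: [681.1, 123.5, 138.0]
ee_rot: [[-1.0, 0.0, -0.001], [0.0, 1.0, 0.0], [0.001, 0.0, -1.0]]
wrist_force: [0.5, 0.3, -1.7]
grip_width: 45.1
finger_force: 31.0
```

{"name": "servo_tool", "arguments": {"commands": [[0, 0, 40, 0, 0, 0], [0, 0, 20, 0, 0, 0], [0, 0, 8, 0, 0, 0], [0, 0, 8, 0, 0, 0], [0, 0, 0, 0, 0, 0], [0, 0, 0, 0, 0, 0]]}}

```text
time: 6.52
ee_pos: [681.8, 123.7, 63.2]
ee_rot: [[-1.0, -0.001, 0.001], [-0.001, 1.0, 0.0], [-0.001, 0.0, -1.0]]
wrist_force: [-1.1, 0.6, 0.9]
grip_width: 45.0
finger_force: 31.0
```

{"name": "servo_tool", "arguments": {"commands": [[0, 0, 0, 0, 0, 0], [0, 0, 0, 0, 0, 0], [0, 0, 0, 0, 0, 0], [0, 0, 0, 0, 0, 0], [0, 0, -20, 0, 0, 0], [0, 0, -50, 0, 0, 0], [0, 0, 0, 0, 0, 0]], "jaw": 1}}

```text
time: 7.4
ee_pos: [684.1, 123.9, 137.9]
ee_rot: [[-1.0, -0.001, 0.01], [-0.001, 1.0, 0.002], [-0.01, 0.002, -1.0]]
wrist_force: [-0.2, 0.7, -0.1]
grip_width: 85.2
finger_force: 0.0
```

{"name": "servo_tool", "arguments": {"commands": [[45, 26, 0, 0, 0, 0], [45, 26, 0, 0, 0, 0], [45, 27, 0, 0, 0, 0], [45, 27, 0, 0, 0, 0], [45, 27, 0, 0, 0, 0], [44, 26, 0, 0, 0, 0], [0, 0, 0, 0, 0, 0]]}}

```text
time: 8.28
ee_pos: [410.0, 283.8, 132.6]
ee_rot: [[-1.0, -0.004, -0.0], [-0.004, 1.0, 0.001], [-0.0, 0.001, -1.0]]
wrist_force: [-0.0, 0.4, 0.9]
grip_width: 85.3
finger_force: 0.0
```

```bash
cat >> h.py <<'E'
REF=np.load('side0.npy')
def chk(pts,n='side'):
    """template-match the start side picture's lid patches in the present one"""
    S=cam('side'); g=cv2.cvtColor(S['img'],cv2.COLOR_RGB2GRAY); r=cv2.cvtColor(REF,cv2.COLOR_RGB2GRAY)
    for k,(u,v) in pts.items():
        t=r[v-7:v+9,u-11:u+12]; a=g[v-22:v+24,u-26:u+27]
        q=cv2.matchTemplate(a,t,cv2.TM_CCOEFF_NORMED); _,s,_,p=cv2.minMaxLoc(q); print(k,p[0]-15,p[1]-15,round(s,2))
LID={'small':(242,158),'lfar':(209,154),'lnear':(214,170)}
E
python3 - <<'E'
from h import *
chk(LID); print(manip.read_state()['ee_pos'])
print(pots(lo=(300,200),hi=(700,500))[0])
E
```

```text
small 10 -3 0.89
lfar -15 1 0.81
lnear -1 0 0.74
[411.30678661 283.12095085 132.58777424]
[]
```

{"name": "servo_tool", "arguments": {"commands": [[0, 0, 50, 0, 0, 0], [0, 0, 40, 0, 0, 0], [0, 0, 20, 0, 0, 0], [0, 0, 11, 0, 0, 0], [0, 0, 0, 0, 0, 0]]}}

```text
time: 9.0
ee_pos: [412.7, 281.8, 10.9]
ee_rot: [[-1.0, 0.001, -0.001], [0.001, 1.0, -0.001], [0.001, -0.001, -1.0]]
wrist_force: [0.5, 0.3, -0.1]
grip_width: 85.3
finger_force: 0.0
```

{"name": "servo_tool", "arguments": {"commands": [[0, 0, 0, 0, 0, 0], [0, 0, 0, 0, 0, 0], [0, 0, 0, 0, 0, 0], [0, 0, 0, 0, 0, 0]], "jaw": 0}}

```text
time: 9.5
ee_pos: [413.2, 283.4, 12.6]
ee_rot: [[-1.0, -0.001, 0.002], [-0.001, 1.0, 0.002], [-0.002, 0.002, -1.0]]
wrist_force: [0.4, 1.1, 6.3]
grip_width: 55.3
finger_force: 31.8
```

{"name": "servo_tool", "arguments": {"commands": [[0, 0, -30, 0, 0, 0], [0, 0, -50, 0, 0, 0], [0, 0, -47, 0, 0, 0], [0, 0, 0, 0, 0, 0], [0, 0, 0, 0, 0, 0]]}}

```text
time: 10.12
ee_pos: [411.5, 281.9, 137.4]
ee_rot: [[-1.0, -0.0, -0.002], [-0.0, 1.0, -0.001], [0.002, -0.001, -1.0]]
wrist_force: [-0.1, -0.7, -2.6]
grip_width: 55.4
finger_force: 32.3
```

Run:
```python
from h import *
S=cam('side'); save(cv2.resize(S['img'][60:240,150:400],None,fx=3,fy=3),'s3.png')
```

```text
(no output)
```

View pics/s3.png

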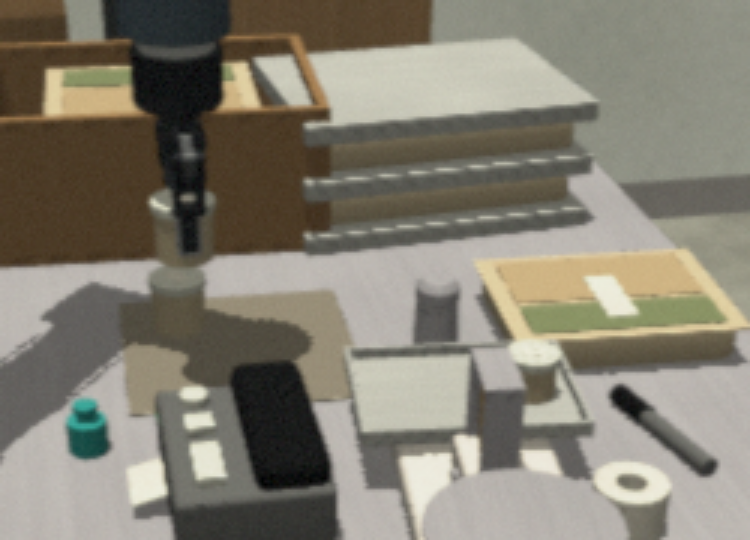

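{"name": "servo_tool", "arguments": {"commands": [[-43, -31, 0, 0, 0, 0], [-43, -31, 0, 0, 0, 0], [-43, -30, 0, 0, 0, 0], [-43, -30, 0, 0, 0, 0], [-42, -30, 0, 0, 0, 0], [0, 0, 0, 0, 0, 0], [0, 0, 0, 0, 0, 0]]}}

```text
time: 11.05
ee_pos: [625.4, 130.2, 136.3]
ee_rot: [[-1.0, 0.0, -0.003], [0.0, 1.0, -0.001], [0.003, -0.001, -1.0]]
wrist_force: [-0.4, 0.1, -0.6]
grip_width: 55.4
finger_force: 32.4
```

{"name": "servo_tool", "arguments": {"commands": [[0, 0, 35, 0, 0, 0], [0, 0, 20, 0, 0, 0], [0, 0, 12, 0, 0, 0], [0, 0, 8, 0, 0, 0], [0, 0, 0, 0, 0, 0], [0, 0, 0, 0, 0, 0]]}}

```text
time: 11.8
ee_pos: [626.8, 130.7, 64.2]
ee_rot: [[-1.0, -0.001, 0.001], [-0.001, 1.0, 0.0], [-0.001, 0.0, -1.0]]
wrist_force: [0.1, 0.3, -0.1]
grip_width: 55.2
finger_force: 32.4
```

{"name": "servo_tool", "arguments": {"commands": [[0, 0, 3, 0, 0, 0], [0, 0, 0, 0, 0, 0], [0, 0, 0, 0, 0, 0]]}}

```text
time: 12.18
ee_pos: [626.4, 130.4, 60.3]
ee_rot: [[-1.0, -0.0, 0.0], [-0.0, 1.0, -0.0], [-0.0, -0.0, -1.0]]
wrist_force: [-0.8, -0.2, -1.1]
grip_width: 55.6
finger_force: 32.4
```

{"name": "servo_tool", "arguments": {"commands": [[0, 0, 0, 0, 0, 0], [0, 0, 0, 0, 0, 0], [0, 0, 0, 0, 0, 0], [0, 0, 0, 0, 0, 0], [0, 0, -20, 0, 0, 0], [0, 0, -50, 0, 0, 0], [0, 0, 0, 0, 0, 0]], "jaw": 1}}

```text
time: 13.05
ee_pos: [629.1, 131.1, 135.4]
ee_rot: [[-1.0, -0.001, 0.009], [-0.001, 1.0, 0.002], [-0.009, 0.002, -1.0]]
wrist_force: [-0.4, -0.5, -0.5]
grip_width: 85.7
finger_force: 0.0
```

{"name": "servo_tool", "arguments": {"commands": [[36, 43, 0, 0, 0, 0], [36, 43, 0, 0, 0, 0], [36, 43, 0, 0, 0, 0], [36, 43, 0, 0, 0, 0], [36, 43, 0, 0, 0, 0], [35, 42, 0, 0, 0, 0], [0, 0, 0, 0, 0, 0]]}}

```text
time: 13.92
ee_pos: [408.9, 389.8, 129.9]
ee_rot: [[-1.0, -0.005, -0.0], [-0.005, 1.0, 0.0], [0.0, 0.0, -1.0]]
wrist_force: [-0.0, 0.7, 0.4]
grip_width: 85.3
finger_force: 0.0
```

Run:
```python
from h import *
chk(LID);print(manip.read_state()['ee_pos'])
```

```text
small -12 -6 0.83
lfar 15 -2 0.76
lnear -7 -15 0.62
[409.96040049 388.48448663 129.87302254]
```

Run:
```python
from h import *
S=cam('side'); save(cv2.resize(S['img'][60:240,150:400],None,fx=3,fy=3),'s4.png')
```

```text
(no output)
```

View pics/s4.png

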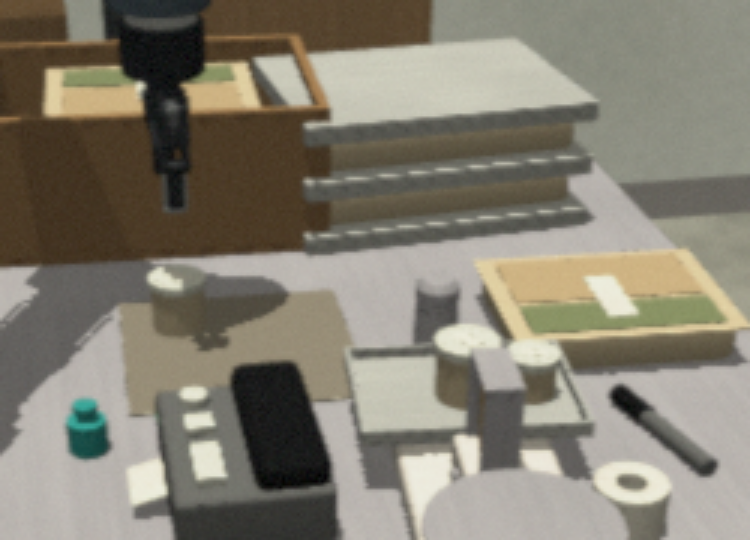

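{"name": "servo_tool", "arguments": {"commands": [[0, -2, 50, 0, 0, 0], [0, 0, 40, 0, 0, 0], [0, 0, 20, 0, 0, 0], [0, 0, 9, 0, 0, 0], [0, 0, 0, 0, 0, 0]]}}

```text
time: 14.65
ee_pos: [411.8, 384.8, 11.2]
ee_rot: [[-1.0, 0.001, -0.0], [0.001, 1.0, -0.001], [0.0, -0.001, -1.0]]
wrist_force: [-0.0, -0.2, 0.3]
grip_width: 85.6
finger_force: 0.0
```

{"name": "servo_tool", "arguments": {"commands": [[0, 0, 0, 0, 0, 0], [0, 0, 0, 0, 0, 0], [0, 0, 0, 0, 0, 0], [0, 0, 0, 0, 0, 0]], "jaw": 0}}

```text
time: 15.15
ee_pos: [412.1, 386.5, 12.8]
ee_rot: [[-1.0, -0.001, 0.002], [-0.001, 1.0, 0.002], [-0.002, 0.002, -1.0]]
wrist_force: [0.2, 1.6, 6.3]
grip_width: 55.3
finger_force: 31.9
```

{"name": "servo_tool", "arguments": {"commands": [[0, 0, -30, 0, 0, 0], [0, 0, -50, 0, 0, 0], [0, 0, -47, 0, 0, 0], [0, 0, 0, 0, 0, 0], [0, 0, 0, 0, 0, 0]]}}

```text
time: 15.78
ee_pos: [410.6, 384.9, 137.5]
ee_rot: [[-1.0, -0.0, -0.001], [-0.0, 1.0, -0.001], [0.001, -0.001, -1.0]]
wrist_force: [0.2, -0.5, -2.1]
grip_width: 55.3
finger_force: 32.3
```

{"name": "servo_tool", "arguments": {"commands": [[-26, -42, 0, 0, 0, 0], [-26, -42, 0, 0, 0, 0], [-26, -42, 0, 0, 0, 0], [-26, -41, 0, 0, 0, 0], [-26, -41, 0, 0, 0, 0], [-25, -41, 0, 0, 0, 0], [0, 0, 0, 0, 0, 0], [0, 0, 0, 0, 0, 0]]}}

```text
time: 16.77
ee_pos: [565.4, 136.1, 136.7]
ee_rot: [[-1.0, 0.0, -0.003], [0.0, 1.0, -0.001], [0.003, -0.001, -1.0]]
wrist_force: [0.1, 0.2, -0.7]
grip_width: 55.7
finger_force: 32.5
```

{"name": "servo_tool", "arguments": {"commands": [[0, 0, 30, 0, 0, 0], [0, 0, 10, 0, 0, 0], [0, 0, 0, 0, 0, 0]]}}

```text
time: 17.15
ee_pos: [565.5, 136.8, 97.6]
ee_rot: [[-1.0, -0.002, -0.002], [-0.002, 1.0, -0.001], [0.002, -0.001, -1.0]]
wrist_force: [0.5, 0.7, -1.3]
grip_width: 55.3
finger_force: 32.5
```

Run:
```python
from h import *
T=cam('top'); i=T['img'][120:310,100:450]; save(cv2.resize(i,None,fx=2.28,fy=2.28,interpolation=cv2.INTER_CUBIC),'t5.png')
```

```text
(no output)
```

View pics/t5.png

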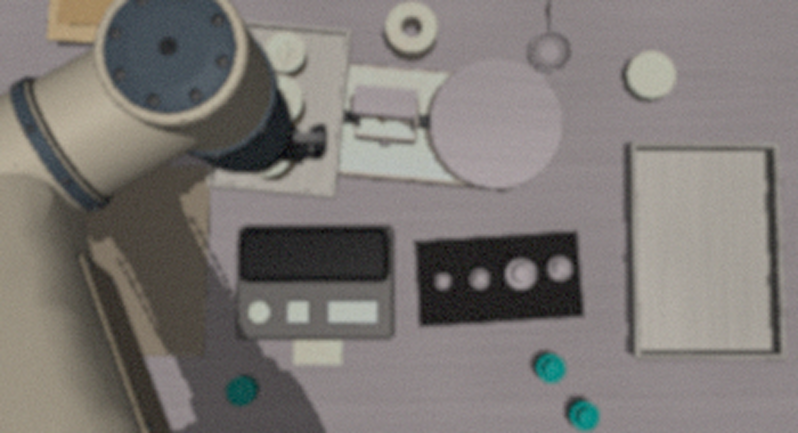

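{"name": "servo_tool", "arguments": {"commands": [[0, 0, 20, 0, 0, 0], [0, 0, 12, 0, 0, 0], [0, 0, 6, 0, 0, 0], [0, 0, 0, 0, 0, 0], [0, 0, 0, 0, 0, 0]]}}

```text
time: 17.82
ee_pos: [566.7, 136.6, 60.8]
ee_rot: [[-1.0, -0.0, 0.001], [-0.0, 1.0, 0.0], [-0.001, 0.0, -1.0]]
wrist_force: [-0.2, -0.4, -2.0]
grip_width: 55.5
finger_force: 32.5
```

{"name": "servo_tool", "arguments": {"commands": [[0, 0, 0, 0, 0, 0], [0, 0, 0, 0, 0, 0], [0, 0, 0, 0, 0, 0], [0, 0, 0, 0, 0, 0], [0, 0, -20, 0, 0, 0], [0, 0, -50, 0, 0, 0], [0, 0, -60, 0, 0, 0]], "jaw": 1}}

```text
time: 18.7
ee_pos: [565.6, 136.1, 190.8]
ee_rot: [[-1.0, -0.0, -0.002], [-0.0, 1.0, -0.001], [0.002, -0.001, -1.0]]
wrist_force: [1.0, 1.2, 0.2]
grip_width: 85.4
finger_force: 0.0
```

{"name": "servo_tool", "arguments": {"commands": [[21, -45, 0, 0, 0, 0], [21, -45, 0, 0, 0, 0], [21, -45, 0, 0, 0, 0], [22, -45, 0, 0, 0, 0], [22, -45, 0, 0, 0, 0], [22, -45, 0, 0, 0, 0], [0, 0, 0, 0, 0, -10], [0, 0, 0, 0, 0, -10]]}}

```text
time: 19.7
ee_pos: [437.1, -134.3, 190.5]
ee_rot: [[-0.938, -0.346, 0.0], [-0.346, 0.938, 0.0], [-0.0, -0.0, -1.0]]
wrist_force: [-0.2, -0.1, 0.0]
grip_width: 85.4
finger_force: 0.0
```

{"name": "servo_tool", "arguments": {"commands": [[0, 0, 0, 0, 0, -10], [0, 0, 0, 0, 0, -10], [0, 0, 0, 0, 0, -10], [0, 0, 0, 0, 0, -10], [0, 0, 0, 0, 0, -10], [0, 0, 0, 0, 0, -10], [0, 0, 0, 0, 0, -10], [0, 0, 0, 0, 0, 0]]}}

```text
time: 20.7
ee_pos: [437.4, -133.6, 190.3]
ee_rot: [[-0.001, -1.0, 0.0], [-1.0, 0.001, 0.0], [-0.0, -0.0, -1.0]]
wrist_force: [-0.6, 0.4, -0.3]
grip_width: 85.5
finger_force: 0.0
```

Run:
```python
from h import *
print(manip.read_state()['ee_pos'], np.array(manip.read_state()['ee_rot']).round(3).tolist())
print(pots(z=103,lo=(450,40),hi=(800,250))[0])
```

```text
[ 437.38878063 -133.59976177  190.34897984] [[-0.001, -1.0, 0.0], [-1.0, 0.001, 0.0], [-0.0, -0.0, -1.0]]
[([566.1, 134.8, 103.0], 159)]
```

{"name": "servo_tool", "arguments": {"commands": [[0, 0, 60, 0, 0, 0], [0, 0, 55, 0, 0, 0], [0, 0, 40, 0, 0, 0], [0, 0, 20, 0, 0, 0], [0, 0, 8, 0, 0, 0], [0, 0, 0, 0, 0, 0]]}}

```text
time: 21.5
ee_pos: [437.6, -133.6, 7.5]
ee_rot: [[-0.001, -1.0, -0.0], [-1.0, 0.001, -0.0], [0.0, 0.0, -1.0]]
wrist_force: [1.0, -0.2, 0.1]
grip_width: 85.7
finger_force: 0.0
```

{"name": "servo_tool", "arguments": {"commands": [[0, 0, 0, 0, 0, 0], [0, 0, 0, 0, 0, 0], [0, 0, 0, 0, 0, 0], [0, 0, 0, 0, 0, 0], [0, 0, 0, 0, 0, 0]], "jaw": 0}}

```text
time: 22.12
ee_pos: [437.7, -133.6, 7.9]
ee_rot: [[0.001, -1.0, 0.001], [-1.0, -0.001, -0.0], [0.0, -0.001, -1.0]]
wrist_force: [-2.1, 1.0, 6.0]
grip_width: 33.0
finger_force: 29.7
```

{"name": "servo_tool", "arguments": {"commands": [[0, 0, -30, 0, 0, 0], [0, 0, -50, 0, 0, 0], [0, 0, -50, 0, 0, 0], [0, 0, 0, 0, 0, 0], [0, 0, 0, 0, 0, 0]]}}

```text
time: 22.75
ee_pos: [436.5, -133.3, 136.2]
ee_rot: [[-0.0, -1.0, -0.002], [-1.0, 0.0, 0.001], [-0.001, 0.002, -1.0]]
wrist_force: [-0.4, -0.3, -2.9]
grip_width: 33.1
finger_force: 30.9
```

{"name": "servo_tool", "arguments": {"commands": [[2, -40, 0, 0, 0, 0], [2, -40, 0, 0, 0, 0], [2, -40, 0, 0, 0, 0], [0, -41, 0, 0, 0, 0], [0, 0, 0, 0, 0, 0], [0, 0, 25, 0, 0, 0], [0, 0, 14, 0, 0, 0], [0, 0, 0, 0, 0, 0]]}}

```text
time: 23.75
ee_pos: [596.7, -139.5, 96.3]
ee_rot: [[0.0, -1.0, -0.005], [-1.0, -0.0, 0.0], [-0.0, 0.005, -1.0]]
wrist_force: [-0.4, 0.6, -1.7]
grip_width: 32.9
finger_force: 31.0
```

{"name": "servo_tool", "arguments": {"commands": [[0, 0, 5, 0, 0, 0], [0, 0, 3, 0, 0, 0], [0, 0, 2, 0, 0, 0], [0, 0, 0, 0, 0, 0]]}}

```text
time: 24.25
ee_pos: [598.6, -139.6, 88.7]
ee_rot: [[0.0, -1.0, 0.001], [-1.0, -0.0, -0.0], [0.0, -0.001, -1.0]]
wrist_force: [-1.6, 0.3, 0.3]
grip_width: 32.9
finger_force: 31.2
```

{"name": "servo_tool", "arguments": {"commands": [[0, 0, 0, 0, 0, 0], [0, 0, 0, 0, 0, 0], [0, 0, 0, 0, 0, 0], [0, 0, -20, 0, 0, 0], [0, 0, -50, 0, 0, 0], [0, 0, 0, 0, 0, 0]], "jaw": 1}}

```text
time: 25.0
ee_pos: [601.1, -140.2, 163.3]
ee_rot: [[0.001, -1.0, 0.009], [-1.0, -0.001, -0.002], [0.002, -0.009, -1.0]]
wrist_force: [0.4, -0.7, -0.0]
grip_width: 84.8
finger_force: 0.0
```

{"name": "servo_tool", "arguments": {"commands": [[-12, 42, 0, 0, 0, 0], [-13, 42, 0, 0, 0, 0], [-13, 42, 0, 0, 0, 0], [-13, 42, 0, 0, 0, 0], [0, 0, 50, 0, 0, 0], [0, 0, 40, 0, 0, 0], [0, 0, 0, 0, 0, 0], [0, 0, 0, 0, 0, 0]]}}

```text
time: 26.0
ee_pos: [431.6, -88.7, 69.6]
ee_rot: [[0.001, -1.0, 0.002], [-1.0, -0.001, -0.0], [0.0, -0.002, -1.0]]
wrist_force: [0.2, -0.3, -0.2]
grip_width: 85.4
finger_force: 0.0
```

Run:
```python
from h import *
print(manip.read_state()['ee_pos'])
S=cam('side'); save(cv2.resize(S['img'][140:360,200:420],None,fx=2.7,fy=2.7,interpolation=cv2.INTER_CUBIC),'s6.png')
```

```text
[431.55997282 -88.73693588  69.64500106]
```

View pics/s6.png

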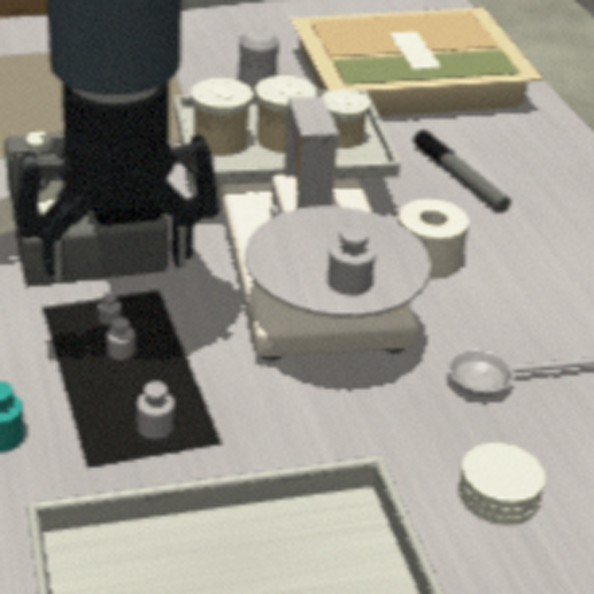

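{"name": "servo_tool", "arguments": {"commands": [[0, 0, 40, 0, 0, 0], [0, 0, 18, 0, 0, 0], [0, 0, 7, 0, 0, 0], [0, 0, 0, 0, 0, 0]], "jaw": 0.6}}

```text
time: 26.55
ee_pos: [431.3, -88.6, 4.1]
ee_rot: [[0.0, -1.0, 0.001], [-1.0, -0.0, -0.0], [0.0, -0.001, -1.0]]
wrist_force: [-0.1, -0.2, -0.1]
grip_width: 51.4
finger_force: 0.0
```

{"name": "servo_tool", "arguments": {"commands": [[0, 0, 0, 0, 0, 0], [0, 0, 0, 0, 0, 0], [0, 0, 0, 0, 0, 0], [0, 0, 0, 0, 0, 0], [0, 0, 0, 0, 0, 0]], "jaw": 0}}

```text
time: 27.18
ee_pos: [431.3, -88.5, 4.3]
ee_rot: [[0.001, -1.0, 0.002], [-1.0, -0.001, -0.0], [0.0, -0.002, -1.0]]
wrist_force: [-0.5, 1.2, 6.4]
grip_width: 20.6
finger_force: 29.2
```

{"name": "servo_tool", "arguments": {"commands": [[0, 0, -30, 0, 0, 0], [0, 0, -50, 0, 0, 0], [0, 0, -60, 0, 0, 0], [0, 0, 0, 0, 0, 0], [0, 0, 0, 0, 0, 0]]}}

```text
time: 27.8
ee_pos: [430.0, -88.4, 143.2]
ee_rot: [[-0.0, -1.0, 0.0], [-1.0, 0.0, 0.001], [-0.001, -0.0, -1.0]]
wrist_force: [0.3, 0.1, -1.6]
grip_width: 20.2
finger_force: 29.6
```

{"name": "servo_tool", "arguments": {"commands": [[1, -42, 0, 0, 0, 0], [1, -43, 0, 0, 0, 0], [1, -43, 0, 0, 0, 0], [0, -42, 0, 0, 0, 0], [0, 0, 0, 0, 0, 0], [0, 0, 25, 0, 0, 0], [0, 0, 15, 0, 0, 0], [0, 0, 10, 0, 0, 0]]}}

```text
time: 28.8
ee_pos: [599.3, -91.6, 91.9]
ee_rot: [[0.0, -1.0, -0.002], [-1.0, -0.0, -0.0], [0.0, 0.002, -1.0]]
wrist_force: [-0.1, 0.5, 0.1]
grip_width: 20.5
finger_force: 29.7
```

{"name": "servo_tool", "arguments": {"commands": [[0, 0, 6, 0, 0, 0], [0, 0, 6, 0, 0, 0], [0, 0, 6, 0, 0, 0], [0, 0, 3, 0, 0, 0], [0, 0, 0, 0, 0, 0], [0, 0, 0, 0, 0, 0]]}}

```text
time: 29.55
ee_pos: [600.5, -91.6, 72.5]
ee_rot: [[0.0, -1.0, 0.0], [-1.0, -0.0, -0.0], [0.0, -0.0, -1.0]]
wrist_force: [-0.9, 0.1, 0.5]
grip_width: 20.6
finger_force: 29.8
```

{"name": "servo_tool", "arguments": {"commands": [[0, 0, 0, 0, 0, 0], [0, 0, 0, 0, 0, 0], [0, 0, 0, 0, 0, 0], [0, 0, -15, 0, 0, 0], [0, 0, -50, 0, 0, 0], [0, 0, -20, 0, 0, 0]], "jaw": 0.6}}

```text
time: 30.3
ee_pos: [602.1, -91.9, 161.9]
ee_rot: [[0.001, -1.0, 0.006], [-1.0, -0.001, -0.001], [0.001, -0.006, -1.0]]
wrist_force: [0.5, 0.8, 0.0]
grip_width: 50.9
finger_force: 0.0
```

{"name": "servo_tool", "arguments": {"commands": [[0, 45, 0, 0, 0, 0], [0, 45, 0, 0, 0, 0], [0, 45, 0, 0, 0, 0], [-50, 40, 0, 0, 0, 0], [-50, 0, 0, 0, 0, 0], [-50, 0, 0, 0, 0, 0], [0, 0, 0, 0, 0, 0], [0, 0, 0, 0, 0, 0]]}}

```text
time: 31.3
ee_pos: [426.5, 57.2, 158.0]
ee_rot: [[0.001, -1.0, 0.001], [-1.0, -0.001, 0.0], [-0.0, -0.001, -1.0]]
wrist_force: [1.0, -0.3, -0.5]
grip_width: 51.0
finger_force: 0.0
```

Run:
```python
from h import *
S=cam('side'); save(cv2.resize(S['img'][140:340,240:440],None,fx=2.95,fy=2.95,interpolation=cv2.INTER_CUBIC),'s7.png')
T=cam('top');np.save('side1.npy',S['img']);np.save('top1.npy',T['img'])
```

```text
(no output)
```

View pics/s7.png

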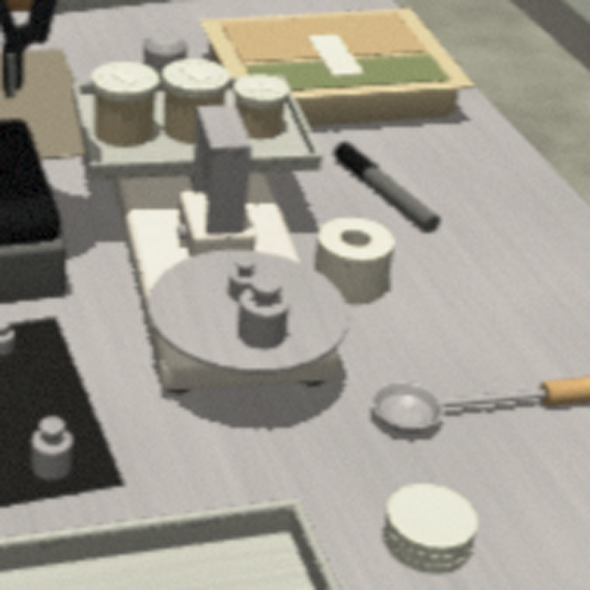

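```bash
cat >> h.py <<'E'
def front(im,c):
    """row of the plate's front edge (bright plate to dark rim/shadow), mean over columns"""
    g=cv2.GaussianBlur(cv2.cvtColor(im,cv2.COLOR_RGB2GRAY),(3,3),0).astype(float); u0=int(proj(c,[598,-108,66])[0])
    a=np.abs(np.diff(g[244:276,u0-14:u0+15].mean(1))); return [(244+i,round(a[i],1)) for i in np.argsort(-a)[:4]]
E
python3 - <<'E'
from h import *
S=cam('side'); np.save('side1.npy',S['img'])
c=np.array([598,-108,0.])
for z in(49,57.6,66,74.4,83):
    print(z,max(proj(S,[598+72*np.cos(a),-108+72*np.sin(a),z])[1] for a in np.arange(-2.2,-.9,.05)).round(1))
print(front(REF,S),front(S['img'],S), manip.read_state()['time'])
for im in (REF,S['img']):
    g=cv2.GaussianBlur(cv2.cvtColor(im,cv2.COLOR_RGB2GRAY),(3,3),0); print(g[246:276,318:331].mean(1).astype(int).tolist())
# tray front wall rows in current/ref, columns 290-300
    print(g[184:202,278:290].mean(1).astype(int).tolist())
E
```

```text
49 270.1
57.6 266.7
66 263.4
74.4 260.1
83 256.6
[(np.int64(262), np.float64(27.5)), (np.int64(261), np.float64(26.4)), (np.int64(260), np.float64(14.3)), (np.int64(263), np.float64(13.3))] [(np.int64(264), np.float64(30.0)), (np.int64(263), np.float64(24.3)), (np.int64(257), np.float64(16.5)), (np.int64(265), np.float64(16.4))] 31.45
[200, 201, 201, 201, 202, 202, 202, 203, 203, 204, 204, 204, 204, 204, 204, 196, 168, 131, 112, 110, 111, 110, 109, 107, 105, 105, 106, 106, 106, 106]
[216, 216, 216, 215, 215, 215, 214, 214, 215, 215, 214, 213, 199, 161, 121, 102, 98, 102]
[135, 118, 109, 106, 106, 106, 106, 107, 111, 117, 126, 144, 167, 183, 188, 188, 188, 184, 162, 124, 101, 98, 99, 98, 97, 97, 97, 97, 97, 97]
[91, 91, 92, 95, 109, 143, 179, 196, 198, 197, 183, 148, 110, 94, 91, 94, 105, 116]
```

{"name": "servo_tool", "arguments": {"commands": [[-49, 15, 0, 0, 0, 10], [0, 0, 0, 0, 0, 10], [0, 0, 0, 0, 0, 10], [0, 0, 0, 0, 0, 10], [0, 0, 0, 0, 0, 10], [0, 0, 0, 0, 0, 10], [0, 0, 0, 0, 0, 10], [0, 0, 0, 0, 0, 10]], "jaw": 0}}

```text
time: 32.45
ee_pos: [412.9, 101.4, 157.3]
ee_rot: [[-0.984, -0.18, -0.0], [-0.18, 0.984, -0.0], [0.0, -0.0, -1.0]]
wrist_force: [0.1, 0.4, -0.4]
grip_width: -0.0
finger_force: 0.0
```

{"name": "servo_tool", "arguments": {"commands": [[0, 0, 0, 0, 0, 10], [15, 48, 0, 0, 0, 0], [0, 0, 35, 0, 0, 0], [0, 0, 25, 0, 0, 0], [0, 0, 0, 0, 0, 0], [0, 0, 0, 0, 0, 0]]}}

```text
time: 33.2
ee_pos: [397.9, 150.0, 98.4]
ee_rot: [[-1.0, -0.014, 0.001], [-0.014, 1.0, 0.0], [-0.001, 0.0, -1.0]]
wrist_force: [0.4, 0.4, 1.7]
grip_width: -0.5
finger_force: 0.0
```

Run:
```python
from h import *
s=manip.read_state();print(s['time'],s['ee_pos'],np.array(s['ee_rot']).round(3).tolist())
S=cam('side')
g=cv2.GaussianBlur(cv2.cvtColor(S['img'],cv2.COLOR_RGB2GRAY),(3,3),0); print(g[246:276,318:331].mean(1).astype(int).tolist()); print(g[184:202,278:290].mean(1).astype(int).tolist())
```

```text
33.2 [397.91768582 149.98972036  98.37571423] [[-1.0, -0.014, 0.001], [-0.014, 1.0, 0.0], [-0.001, 0.0, -1.0]]
[133, 117, 108, 105, 104, 105, 105, 106, 110, 116, 125, 143, 167, 182, 186, 187, 187, 183, 161, 124, 100, 98, 98, 97, 95, 96, 96, 97, 97, 97]
[91, 91, 91, 94, 109, 142, 177, 194, 197, 195, 182, 146, 109, 93, 90, 94, 104, 115]
```

{"name": "servo_tool", "arguments": {"commands": [[1, 4, 25, 0, 0, 0], [0, 0, 7, 0, 0, 0], [0, 0, 4, 0, 0, 0], [0, 0, 4, 0, 0, 0], [0, 0, 0, 0, 0, 0]]}}

```text
time: 33.88
ee_pos: [396.5, 154.3, 57.9]
ee_rot: [[-1.0, -0.015, 0.001], [-0.015, 1.0, 0.0], [-0.001, 0.0, -1.0]]
wrist_force: [0.2, -0.3, 3.2]
grip_width: -0.0
finger_force: 1.6
```

{"name": "servo_tool", "arguments": {"commands": [[0, 0, 2, 0, 0, 0], [0, 0, 0, 0, 0, 0]]}}

```text
time: 34.12
ee_pos: [396.5, 154.4, 56.0]
ee_rot: [[-1.0, -0.015, 0.001], [-0.015, 1.0, 0.0], [-0.001, 0.0, -1.0]]
wrist_force: [-1.0, -1.0, 6.9]
grip_width: 0.1
finger_force: 3.3
```

{"name": "servo_tool", "arguments": {"commands": [[0, 0, 1, 0, 0, 0], [0, 0, 0, 0, 0, 0]]}}

```text
time: 34.38
ee_pos: [396.6, 154.3, 55.8]
ee_rot: [[-1.0, -0.015, 0.002], [-0.015, 1.0, 0.0], [-0.002, 0.0, -1.0]]
wrist_force: [-3.2, -2.7, 16.1]
grip_width: 0.2
finger_force: 7.4
```

{"name": "servo_tool", "arguments": {"commands": [[0, 0, -25, 0, 0, 0], [0, -43, 0, 0, 0, 0], [0, 0, 10, 0, 0, 0], [0, 0, 7, 0, 0, 0], [0, 0, 4, 0, 0, 0], [0, 0, 4, 0, 0, 0], [0, 0, 0, 0, 0, 0], [0, 0, 0, 0, 0, 0]]}}

```text
time: 35.38
ee_pos: [396.4, 111.2, 55.6]
ee_rot: [[-1.0, -0.016, -0.0], [-0.016, 1.0, -0.001], [0.0, -0.001, -1.0]]
wrist_force: [-8.2, -2.2, 19.3]
grip_width: 0.3
finger_force: 9.8
```

{"name": "servo_tool", "arguments": {"commands": [[0, 0, -25, 0, 0, 0], [0, -58, 0, 0, 0, 0], [0, 0, 10, 0, 0, 0], [0, 0, 7, 0, 0, 0], [0, 0, 4, 0, 0, 0], [0, 0, 4, 0, 0, 0], [0, 0, 0, 0, 0, 0], [0, 0, 0, 0, 0, 0]]}}

```text
time: 36.38
ee_pos: [397.4, 53.5, 55.6]
ee_rot: [[-1.0, -0.016, 0.0], [-0.016, 1.0, -0.001], [-0.0, -0.001, -1.0]]
wrist_force: [-8.1, -1.8, 19.3]
grip_width: 0.3
finger_force: 9.6
```

{"name": "servo_tool", "arguments": {"commands": [[0, 0, -50, 0, 0, 0], [0, 0, -60, 0, 0, 0], [0, -50, 0, 0, 0, 0.9], [0, -50, 0, 0, 0, 0], [0, -50, 0, 0, 0, 0], [0, 0, 0, 0, 0, 0]], "jaw": 1}}

```text
time: 37.12
ee_pos: [397.9, -98.7, 164.0]
ee_rot: [[-1.0, 0.005, -0.0], [0.005, 1.0, -0.0], [0.0, -0.0, -1.0]]
wrist_force: [-0.2, 0.0, -1.1]
grip_width: 85.5
finger_force: 0.0
```

```bash
cat >> h.py <<'E'
def circ(z,lo,hi,rmin=19,rmax=35):
    """circles of lids in the top view, on the plane z, between world corners lo and hi"""
    T=cam('top'); g=cv2.cvtColor(T['img'],cv2.COLOR_RGB2GRAY)
    a=proj(T,[*lo,z]);b=proj(T,[*hi,z]); u0,u1=sorted((int(a[0]),int(b[0])));v0,v1=sorted((int(a[1]),int(b[1])))
    c=cv2.GaussianBlur(cv2.resize(g[v0:v1,u0:u1],None,fx=4,fy=4,interpolation=cv2.INTER_CUBIC),(5,5),0)
    s=T['fx']*4/(1065-z)
    q=cv2.HoughCircles(c,cv2.HOUGH_GRADIENT,1,40*s,param1=60,param2=12,minRadius=int(rmin*s),maxRadius=int(rmax*s))
    out=[]
    for x,y,r in ([] if q is None else q[0]):
        X=onz(T,(x+.5)/4-.5+u0,(y+.5)/4-.5+v0,z); out.append((X[:2].round(0).tolist(),round(float(r/s),1)))
    return out,T,c
E
python3 - <<'E'
from h import *
s=manip.read_state();print(s['time'],s['ee_pos'],np.array(s['ee_rot']).round(3).tolist())
o,T,c=circ(120,(510,60),(740,210)); print(o); np.save('top2.npy',T['img']); save(np.dstack([c]*3),'c2.png')
E
```

```text
37.125 [397.881369   -98.6659414  163.97214131] [[-1.0, 0.005, -0.0], [0.005, 1.0, -0.0], [0.0, -0.0, -1.0]]
[([625.0, 127.0], 26.2), ([563.0, 131.0], 22.7), ([678.0, 119.0], 21.4)]
```

View pics/c2.png

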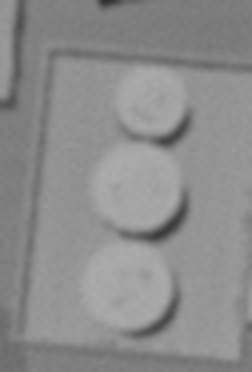

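{"name": "servo_tool", "arguments": {"commands": [[-33, 47, 0, 0, 0, 0], [-34, 47, 0, 0, 0, 0], [-34, 47, 0, 0, 0, 0], [-34, 47, 0, 0, 0, 0], [-33, 47, 0, 0, 0, 0], [0, 0, 0, 0, 0, 0], [0, 0, 40, 0, 0, 0], [0, 0, 0, 0, 0, 0]]}}

```text
time: 38.17
ee_pos: [563.5, 138.2, 121.3]
ee_rot: [[-1.0, 0.0, -0.007], [0.0, 1.0, -0.002], [0.007, -0.002, -1.0]]
wrist_force: [-0.0, 0.4, -0.1]
grip_width: 86.0
finger_force: 0.0
```

{"name": "servo_tool", "arguments": {"commands": [[0, 0, 25, 0, 0, 0], [0, 0, 15, 0, 0, 0], [0, 0, 0, 0, 0, 0], [0, 0, 0, 0, 0, 0]]}}

```text
time: 38.67
ee_pos: [567.0, 138.1, 85.6]
ee_rot: [[-1.0, 0.001, 0.002], [0.001, 1.0, 0.0], [-0.002, 0.0, -1.0]]
wrist_force: [-0.4, -0.1, -0.5]
grip_width: 85.0
finger_force: 0.0
```

{"name": "servo_tool", "arguments": {"commands": [[0, 0, 0, 0, 0, 0], [0, 0, 0, 0, 0, 0], [0, 0, 0, 0, 0, 0], [0, 0, 0, 0, 0, 0]], "jaw": 0}}

```text
time: 39.17
ee_pos: [566.4, 138.0, 84.4]
ee_rot: [[-1.0, 0.001, 0.0], [0.001, 1.0, 0.0], [-0.0, 0.0, -1.0]]
wrist_force: [-0.9, -0.1, -0.3]
grip_width: 55.3
finger_force: 34.6
```

{"name": "servo_tool", "arguments": {"commands": [[0, 0, -10, 0, 0, 0], [0, 0, -20, 0, 0, 0], [0, 0, -40, 0, 0, 0], [0, 0, -40, 0, 0, 0], [0, 0, 0, 0, 0, 0], [0, 0, 0, 0, 0, 0]]}}

```text
time: 39.92
ee_pos: [565.9, 138.0, 194.0]
ee_rot: [[-1.0, 0.002, -0.001], [0.002, 1.0, 0.0], [0.001, 0.0, -1.0]]
wrist_force: [-0.3, -0.7, -1.6]
grip_width: 55.3
finger_force: 34.6
```

{"name": "servo_tool", "arguments": {"commands": [[17, -49, 0, 0, 0, 0], [17, -49, 0, 0, 0, 0], [17, -49, 0, 0, 0, 0], [17, -49, 0, 0, 0, 0], [17, -48, 0, 0, 0, 0], [17, -48, 0, 0, 0, 0], [17, -48, 0, 0, 0, 0], [17, -48, 0, 0, 0, 0]]}}

```text
time: 40.92
ee_pos: [428.3, -251.0, 193.1]
ee_rot: [[-1.0, 0.001, -0.002], [0.001, 1.0, 0.001], [0.002, 0.001, -1.0]]
wrist_force: [1.1, -0.7, -0.9]
grip_width: 55.5
finger_force: 34.6
```

{"name": "servo_tool", "arguments": {"commands": [[18, -48, 0, 0, 0, 0], [18, -48, 0, 0, 0, 0], [0, 0, 0, 0, 0, 0], [0, 0, 50, 0, 0, 0], [0, 0, 50, 0, 0, 0], [0, 0, 35, 0, 0, 0], [0, 0, 0, 0, 0, 0]]}}

```text
time: 41.8
ee_pos: [391.2, -343.9, 56.2]
ee_rot: [[-1.0, 0.001, -0.007], [0.001, 1.0, 0.004], [0.007, 0.004, -1.0]]
wrist_force: [0.1, -0.1, -1.0]
grip_width: 55.1
finger_force: 34.5
```

{"name": "servo_tool", "arguments": {"commands": [[0, 0, 20, 0, 0, 0], [0, 0, 12, 0, 0, 0], [0, 0, 6, 0, 0, 0], [0, 0, 0, 0, 0, 0]]}}

```text
time: 42.3
ee_pos: [393.8, -345.9, 21.6]
ee_rot: [[-1.0, 0.001, 0.0], [0.001, 1.0, -0.0], [-0.0, -0.0, -1.0]]
wrist_force: [0.4, 0.4, -1.0]
grip_width: 55.1
finger_force: 34.5
```

{"name": "servo_tool", "arguments": {"commands": [[0, 0, 2, 0, 0, 0], [0, 0, 1.5, 0, 0, 0], [0, 0, 0, 0, 0, 0]]}}

```text
time: 42.68
ee_pos: [393.8, -345.9, 18.0]
ee_rot: [[-1.0, 0.001, 0.0], [0.001, 1.0, -0.0], [-0.0, -0.0, -1.0]]
wrist_force: [-0.4, 0.3, -1.1]
grip_width: 55.5
finger_force: 34.7
```

{"name": "servo_tool", "arguments": {"commands": [[0, 0, 0, 0, 0, 0], [0, 0, 0, 0, 0, 0], [0, 0, 0, 0, 0, 0], [0, 0, -30, 0, 0, 0], [0, 0, -50, 0, 0, 0], [0, 0, -50, 0, 0, 0], [0, 0, -45, 0, 0, 0]], "jaw": 1}}

```text
time: 43.55
ee_pos: [393.6, -345.8, 194.8]
ee_rot: [[-1.0, 0.001, 0.001], [0.001, 1.0, -0.001], [-0.001, -0.001, -1.0]]
wrist_force: [1.8, -0.7, -0.1]
grip_width: 85.1
finger_force: 0.0
```

{"name": "servo_tool", "arguments": {"commands": [[-23, 48, 0, 0, 0, 0], [-23, 48, 0, 0, 0, 0], [-23, 48, 0, 0, 0, 0], [-23, 48, 0, 0, 0, 0], [-23, 48, 0, 0, 0, 0], [-23, 48, 0, 0, 0, 0], [-23, 47, 0, 0, 0, 0], [-23, 47, 0, 0, 0, 0]]}}

```text
time: 44.55
ee_pos: [578.7, 37.6, 192.9]
ee_rot: [[-1.0, 0.001, 0.0], [0.001, 1.0, -0.0], [-0.0, -0.0, -1.0]]
wrist_force: [0.9, -0.8, 0.5]
grip_width: 85.5
finger_force: 0.0
```

Run:
```python
from h import *
s=manip.read_state();print(s['time'],s['ee_pos'])
S=cam('side'); save(cv2.resize(S['img'][110:400,180:440],None,fx=2.05,fy=2.05,interpolation=cv2.INTER_CUBIC),'s8.png')
```

```text
44.55 [578.6627325   37.58722299 192.89770666]
```

View pics/s8.png

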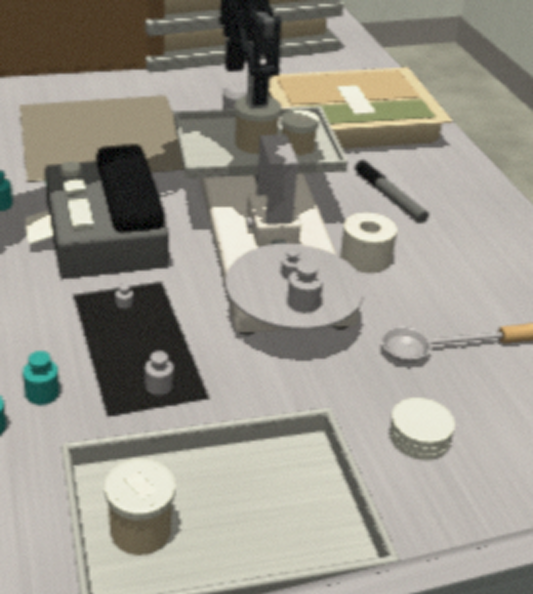

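{"name": "servo_tool", "arguments": {"commands": [[-24, 46, 0, 0, 0, 0], [-23, 46, 0, 0, 0, 0], [0, 0, 0, 0, 0, 0], [0, 0, 40, 0, 0, 0], [0, 0, 30, 0, 0, 0], [0, 0, 17, 0, 0, 0], [0, 0, 9, 0, 0, 0], [0, 0, 0, 0, 0, 0]]}}

```text
time: 45.6
ee_pos: [625.1, 127.4, 96.7]
ee_rot: [[-1.0, 0.002, -0.001], [0.002, 1.0, -0.0], [0.001, -0.0, -1.0]]
wrist_force: [0.5, 1.1, 0.4]
grip_width: 85.0
finger_force: 0.0
```

{"name": "servo_tool", "arguments": {"commands": [[0, 0, 0, 0, 0, 0], [0, 0, 0, 0, 0, 0], [0, 0, 0, 0, 0, 0], [0, 0, 0, 0, 0, 0]], "jaw": 0}}

```text
time: 46.1
ee_pos: [625.8, 128.1, 97.3]
ee_rot: [[-1.0, 0.001, 0.001], [0.001, 1.0, 0.001], [-0.001, 0.001, -1.0]]
wrist_force: [1.1, 0.4, 0.8]
grip_width: 55.0
finger_force: 34.4
```

{"name": "servo_tool", "arguments": {"commands": [[0, 0, -15, 0, 0, 0], [0, 0, -40, 0, 0, 0], [0, 0, -45, 0, 0, 0], [0, 0, 0, 0, 0, 0], [0, 0, 0, 0, 0, 0]]}}

```text
time: 46.72
ee_pos: [624.9, 127.8, 196.8]
ee_rot: [[-1.0, 0.002, -0.001], [0.002, 1.0, 0.0], [0.001, 0.0, -1.0]]
wrist_force: [0.0, 0.8, -3.0]
grip_width: 55.2
finger_force: 34.3
```

{"name": "servo_tool", "arguments": {"commands": [[16, -48, 0, 0, 0, 0], [16, -48, 0, 0, 0, 0], [16, -48, 0, 0, 0, 0], [16, -48, 0, 0, 0, 0], [17, -47, 0, 0, 0, 0], [17, -47, 0, 0, 0, 0], [17, -47, 0, 0, 0, 0], [17, -47, 0, 0, 0, 0]]}}

```text
time: 47.72
ee_pos: [491.1, -253.1, 195.5]
ee_rot: [[-1.0, 0.001, -0.003], [0.001, 1.0, 0.001], [0.003, 0.001, -1.0]]
wrist_force: [0.4, -0.9, -1.9]
grip_width: 55.3
finger_force: 34.3
```

{"name": "servo_tool", "arguments": {"commands": [[17, -47, 0, 0, 0, 0], [17, -47, 0, 0, 0, 0], [0, 0, 0, 0, 0, 0], [0, 0, 50, 0, 0, 0], [0, 0, 50, 0, 0, 0], [0, 0, 35, 0, 0, 0], [0, 0, 0, 0, 0, 0]]}}

```text
time: 48.6
ee_pos: [456.1, -344.1, 58.4]
ee_rot: [[-1.0, 0.001, -0.008], [0.001, 1.0, 0.004], [0.008, 0.004, -1.0]]
wrist_force: [0.3, 0.7, -0.0]
grip_width: 55.2
finger_force: 34.3
```

{"name": "servo_tool", "arguments": {"commands": [[0, 0, 20, 0, 0, 0], [0, 0, 12, 0, 0, 0], [0, 0, 7, 0, 0, 0], [0, 0, 2, 0, 0, 0], [0, 0, 0, 0, 0, 0], [0, 0, 0, 0, 0, 0]]}}

```text
time: 49.35
ee_pos: [458.9, -346.1, 21.4]
ee_rot: [[-1.0, 0.001, 0.001], [0.001, 1.0, -0.0], [-0.001, -0.0, -1.0]]
wrist_force: [-0.3, 0.6, -1.0]
grip_width: 55.3
finger_force: 34.3
```

{"name": "servo_tool", "arguments": {"commands": [[0, 0, 2, 0, 0, 0], [0, 0, 1, 0, 0, 0], [0, 0, 0, 0, 0, 0]]}}

```text
time: 49.72
ee_pos: [459.0, -346.2, 19.8]
ee_rot: [[-1.0, 0.001, 0.001], [0.001, 1.0, -0.001], [-0.001, -0.001, -1.0]]
wrist_force: [-3.1, 3.0, 10.0]
grip_width: 55.1
finger_force: 35.5
```

{"name": "servo_tool", "arguments": {"commands": [[0, 0, 0, 0, 0, 0], [0, 0, 0, 0, 0, 0], [0, 0, 0, 0, 0, 0], [0, 0, -30, 0, 0, 0], [0, 0, -50, 0, 0, 0], [0, 0, -50, 0, 0, 0], [0, 0, -47, 0, 0, 0]], "jaw": 1}}

```text
time: 50.6
ee_pos: [458.5, -345.9, 196.5]
ee_rot: [[-1.0, 0.001, 0.0], [0.001, 1.0, -0.0], [-0.0, -0.0, -1.0]]
wrist_force: [0.7, -0.6, -0.5]
grip_width: 85.6
finger_force: 0.0
```

{"name": "servo_tool", "arguments": {"commands": [[-22, 47, 0, 0, 0, 0], [-22, 47, 0, 0, 0, 0], [-22, 47, 0, 0, 0, 0], [-22, 47, 0, 0, 0, 0], [-22, 47, 0, 0, 0, 0], [-22, 47, 0, 0, 0, 0], [-22, 47, 0, 0, 0, 0], [-23, 47, 0, 0, 0, 0]]}}

```text
time: 51.6
ee_pos: [636.6, 31.4, 194.6]
ee_rot: [[-1.0, 0.001, -0.0], [0.001, 1.0, -0.0], [0.0, -0.0, -1.0]]
wrist_force: [0.6, -1.3, 0.9]
grip_width: 85.3
finger_force: 0.0
```

{"name": "servo_tool", "arguments": {"commands": [[-23, 47, 0, 0, 0, 0], [-23, 47, 0, 0, 0, 0], [0, 0, 0, 0, 0, 0], [0, 0, 40, 0, 0, 0], [0, 0, 0, 0, 0, 0], [0, 0, 0, 0, 0, 0]]}}

```text
time: 52.35
ee_pos: [682.8, 123.0, 156.3]
ee_rot: [[-1.0, 0.002, 0.002], [0.002, 1.0, -0.001], [-0.002, -0.001, -1.0]]
wrist_force: [0.4, 0.1, 1.0]
grip_width: 85.2
finger_force: 0.0
```

Seated firmly. Now the small pot.

{"name": "servo_tool", "arguments": {"commands": [[0, 0, 35, 0, 0, 0], [0, 0, 17, 0, 0, 0], [0, 0, 9, 0, 0, 0], [0, 0, 0, 0, 0, 0], [0, 0, 0, 0, 0, 0]]}}

```text
time: 52.98
ee_pos: [683.0, 123.9, 95.1]
ee_rot: [[-1.0, 0.001, 0.002], [0.001, 1.0, 0.0], [-0.002, 0.0, -1.0]]
wrist_force: [-0.7, 0.1, 0.4]
grip_width: 85.1
finger_force: 0.0
```

{"name": "servo_tool", "arguments": {"commands": [[0, 0, 0, 0, 0, 0], [0, 0, 0, 0, 0, 0], [0, 0, 0, 0, 0, 0], [0, 0, 0, 0, 0, 0]], "jaw": 0}}

```text
time: 53.48
ee_pos: [682.6, 123.7, 94.2]
ee_rot: [[-1.0, 0.001, 0.001], [0.001, 1.0, -0.0], [-0.001, -0.0, -1.0]]
wrist_force: [0.3, -0.8, 3.2]
grip_width: 45.5
finger_force: 31.5
```

{"name": "servo_tool", "arguments": {"commands": [[0, 0, -15, 0, 0, 0], [0, 0, -40, 0, 0, 0], [0, 0, -45, 0, 0, 0], [0, 0, 0, 0, 0, 0], [0, 0, 0, 0, 0, 0]]}}

```text
time: 54.1
ee_pos: [682.0, 124.0, 193.8]
ee_rot: [[-1.0, 0.001, -0.0], [0.001, 1.0, 0.001], [0.0, 0.001, -1.0]]
wrist_force: [0.4, 0.2, -0.4]
grip_width: 45.1
finger_force: 31.3
```

{"name": "servo_tool", "arguments": {"commands": [[16, -47, 0, 0, 0, 0], [16, -47, 0, 0, 0, 0], [16, -47, 0, 0, 0, 0], [16, -47, 0, 0, 0, 0], [16, -47, 0, 0, 0, 0], [16, -47, 0, 0, 0, 0], [16, -47, 0, 0, 0, 0], [16, -47, 0, 0, 0, 0]]}}

```text
time: 55.1
ee_pos: [552.3, -253.1, 192.4]
ee_rot: [[-1.0, 0.001, -0.003], [0.001, 1.0, 0.001], [0.003, 0.001, -1.0]]
wrist_force: [0.1, -0.2, -0.8]
grip_width: 45.1
finger_force: 31.3
```

{"name": "servo_tool", "arguments": {"commands": [[16, -47, 0, 0, 0, 0], [16, -47, 0, 0, 0, 0], [0, 0, 0, 0, 0, 0], [0, 0, 50, 0, 0, 0], [0, 0, 50, 0, 0, 0], [0, 0, 35, 0, 0, 0], [0, 0, 0, 0, 0, 0]]}}

```text
time: 55.98
ee_pos: [519.2, -344.1, 55.0]
ee_rot: [[-1.0, 0.001, -0.008], [0.001, 1.0, 0.004], [0.008, 0.004, -1.0]]
wrist_force: [-0.5, 0.4, 0.6]
grip_width: 44.8
finger_force: 31.3
```

{"name": "servo_tool", "arguments": {"commands": [[0, 0, 20, 0, 0, 0], [0, 0, 12, 0, 0, 0], [0, 0, 8, 0, 0, 0], [0, 0, 0, 0, 0, 0], [0, 0, 0, 0, 0, 0]]}}

```text
time: 56.6
ee_pos: [522.1, -346.3, 19.6]
ee_rot: [[-1.0, 0.001, 0.001], [0.001, 1.0, -0.001], [-0.001, -0.001, -1.0]]
wrist_force: [0.7, -1.5, -0.0]
grip_width: 45.2
finger_force: 31.3
```

{"name": "servo_tool", "arguments": {"commands": [[0, 0, 2, 0, 0, 0], [0, 0, 1, 0, 0, 0], [0, 0, 0, 0, 0, 0]]}}

```text
time: 56.98
ee_pos: [521.6, -346.0, 15.8]
ee_rot: [[-1.0, 0.001, 0.0], [0.001, 1.0, -0.0], [-0.0, -0.0, -1.0]]
wrist_force: [0.5, -0.1, -0.5]
grip_width: 44.7
finger_force: 31.4
```

{"name": "servo_tool", "arguments": {"commands": [[0, 0, 0, 0, 0, 0], [0, 0, 0, 0, 0, 0], [0, 0, 0, 0, 0, 0], [0, 0, -30, 0, 0, 0], [0, 0, -50, 0, 0, 0], [0, 0, -50, 0, 0, 0], [0, 0, -20, 0, 0, 0]], "jaw": 1}}

```text
time: 57.85
ee_pos: [522.8, -346.8, 169.8]
ee_rot: [[-1.0, 0.001, 0.005], [0.001, 1.0, -0.003], [-0.005, -0.003, -1.0]]
wrist_force: [0.2, 0.1, -1.1]
grip_width: 85.4
finger_force: 0.0
```

{"name": "servo_tool", "arguments": {"commands": [[-19, 51, 0, 0, 0, 0], [-19, 51, 0, 0, 0, 0], [-19, 52, 0, 0, 0, 0], [-20, 52, 0, 0, 0, 0], [0, 0, 0, 0, 0, -10], [0, 0, 0, 0, 0, -10], [0, 0, 0, 0, 0, -10], [0, 0, 0, 0, 0, -10]]}}

```text
time: 58.85
ee_pos: [598.9, -140.0, 165.8]
ee_rot: [[-0.763, -0.646, -0.0], [-0.646, 0.763, 0.0], [0.0, 0.0, -1.0]]
wrist_force: [-0.0, -0.6, 0.9]
grip_width: 85.3
finger_force: 0.0
```

{"name": "servo_tool", "arguments": {"commands": [[0, 0, 0, 0, 0, -10], [0, 0, 0, 0, 0, -10], [0, 0, 0, 0, 0, -10], [0, 0, 0, 0, 0, -10], [0, 0, 0, 0, 0, -10], [0, 0, 30, 0, 0, 0], [0, 0, 0, 0, 0, 0], [0, 0, 0, 0, 0, 0]]}}

```text
time: 59.85
ee_pos: [599.3, -140.4, 136.8]
ee_rot: [[-0.001, -1.0, 0.001], [-1.0, 0.001, -0.001], [0.001, -0.001, -1.0]]
wrist_force: [1.5, 0.1, 0.8]
grip_width: 85.5
finger_force: 0.0
```

Run:
```python
from h import *
s=manip.read_state();print(s['time'],s['ee_pos'],np.array(s['ee_rot']).round(3).tolist())
print(circ(58,(345,-425),(575,-270))[0])
S=cam('side');g=cv2.GaussianBlur(cv2.cvtColor(S['img'],cv2.COLOR_RGB2GRAY),(3,3),0); print(g[250:282,318:331].mean(1).astype(int).tolist())
```

```text
59.85 [ 599.32046268 -140.37819804  136.76560345] [[-0.001, -1.0, 0.001], [-1.0, 0.001, -0.001], [0.001, -0.001, -1.0]]
[([394.0, -344.0], 26.3), ([511.0, -328.0], 21.8), ([461.0, -327.0], 26.6), ([540.0, -383.0], 32.6)]
[133, 110, 97, 93, 93, 94, 93, 95, 102, 114, 126, 143, 168, 189, 199, 201, 201, 199, 185, 150, 116, 104, 104, 104, 104, 105, 105, 105, 105, 104, 105, 105]
```

{"name": "servo_tool", "arguments": {"commands": [[0, 0, 40, 0, 0, 0], [0, 0, 25, 0, 0, 0], [0, 0, 16, 0, 0, 0], [0, 0, 0, 0, 0, 0], [0, 0, 0, 0, 0, 0]]}}

```text
time: 60.58
ee_pos: [599.9, -140.3, 56.2]
ee_rot: [[-0.001, -1.0, 0.002], [-1.0, 0.001, -0.001], [0.001, -0.002, -1.0]]
wrist_force: [0.2, -0.1, 0.3]
grip_width: 85.3
finger_force: 0.0
```

{"name": "servo_tool", "arguments": {"commands": [[0, 0, 0, 0, 0, 0], [0, 0, 0, 0, 0, 0], [0, 0, 0, 0, 0, 0], [0, 0, 0, 0, 0, 0], [0, 0, 0, 0, 0, 0]], "jaw": 0}}

```text
time: 61.2
ee_pos: [598.9, -140.2, 55.3]
ee_rot: [[-0.001, -1.0, 0.0], [-1.0, 0.001, -0.0], [0.0, -0.0, -1.0]]
wrist_force: [-1.9, 0.8, 4.7]
grip_width: 32.8
finger_force: 31.2
```

{"name": "servo_tool", "arguments": {"commands": [[0, 0, -20, 0, 0, 0], [0, 0, -45, 0, 0, 0], [0, 0, -40, 0, 0, 0], [0, 0, 0, 0, 0, 0], [0, 0, 0, 0, 0, 0]]}}

```text
time: 61.82
ee_pos: [598.1, -139.7, 158.1]
ee_rot: [[-0.002, -1.0, -0.002], [-1.0, 0.002, 0.001], [-0.001, 0.002, -1.0]]
wrist_force: [-0.5, 0.1, -3.0]
grip_width: 33.0
finger_force: 30.8
```

{"name": "servo_tool", "arguments": {"commands": [[-2, 40, 0, 0, 0, 0], [-2, 40, 0, 0, 0, 0], [-2, 40, 0, 0, 0, 0], [0, 41, 0, 0, 0, 0], [0, 0, 0, 0, 0, 0], [0, 0, 50, 0, 0, 0], [0, 0, 50, 0, 0, 0], [0, 0, 0, 0, 0, 0]]}}

```text
time: 62.82
ee_pos: [434.2, -133.8, 55.8]
ee_rot: [[-0.002, -1.0, -0.011], [-1.0, 0.002, 0.0], [-0.0, 0.011, -1.0]]
wrist_force: [-0.5, -0.9, -1.0]
grip_width: 33.0
finger_force: 31.0
```

{"name": "servo_tool", "arguments": {"commands": [[0, 0, 25, 0, 0, 0], [0, 0, 15, 0, 0, 0], [0, 0, 7, 0, 0, 0], [0, 0, 0, 0, 0, 0], [0, 0, 0, 0, 0, 0]]}}

```text
time: 63.45
ee_pos: [438.8, -134.0, 13.8]
ee_rot: [[-0.001, -1.0, 0.002], [-1.0, 0.001, -0.0], [0.0, -0.002, -1.0]]
wrist_force: [-0.5, -0.6, -1.9]
grip_width: 32.8
finger_force: 31.2
```

{"name": "servo_tool", "arguments": {"commands": [[0, 0, 3, 0, 0, 0], [0, 0, 2, 0, 0, 0], [0, 0, 0, 0, 0, 0], [0, 0, 0, 0, 0, 0]]}}

```text
time: 63.95
ee_pos: [438.1, -133.9, 8.2]
ee_rot: [[-0.001, -1.0, 0.0], [-1.0, 0.001, -0.0], [0.0, -0.0, -1.0]]
wrist_force: [-2.4, 1.6, 5.4]
grip_width: 32.9
finger_force: 31.7
```

{"name": "servo_tool", "arguments": {"commands": [[0, 0, 0, 0, 0, 0], [0, 0, 0, 0, 0, 0], [0, 0, 0, 0, 0, 0], [0, 0, -30, 0, 0, 0], [0, 0, -50, 0, 0, 0], [0, 0, -50, 0, 0, 0]], "jaw": 1}}

```text
time: 64.7
ee_pos: [437.6, -133.9, 139.1]
ee_rot: [[-0.001, -1.0, -0.001], [-1.0, 0.001, -0.0], [0.0, 0.001, -1.0]]
wrist_force: [0.9, -0.2, -0.3]
grip_width: 85.4
finger_force: 0.0
```

{"name": "servo_tool", "arguments": {"commands": [[-10, -40, 0, 0, 0, 0], [-10, -41, 0, 0, 0, 0], [-11, -41, 0, 0, 0, 0], [-11, -41, 0, 0, 0, 0], [0, 0, 0, 0, 0, 0], [0, 0, 40, 0, 0, 0], [0, 0, 0, 0, 0, 0], [0, 0, 0, 0, 0, 0]]}}

```text
time: 65.7
ee_pos: [601.3, -92.6, 99.2]
ee_rot: [[-0.001, -1.0, 0.001], [-1.0, 0.001, -0.001], [0.001, -0.001, -1.0]]
wrist_force: [0.0, -0.7, 1.0]
grip_width: 85.8
finger_force: 0.0
```

Run:
```python
from h import *
S=cam('side');g=cv2.GaussianBlur(cv2.cvtColor(S['img'],cv2.COLOR_RGB2GRAY),(3,3),0); print(g[250:282,318:331].mean(1).astype(int).tolist())
```

```text
[193, 194, 194, 194, 194, 194, 195, 195, 195, 196, 196, 197, 197, 197, 197, 197, 198, 196, 181, 146, 113, 101, 102, 103, 103, 102, 102, 102, 103, 103, 103, 103]
```

{"name": "servo_tool", "arguments": {"commands": [[0, 0, 25, 0, 0, 0], [0, 0, 15, 0, 0, 0], [0, 0, 7, 0, 0, 0], [0, 0, 0, 0, 0, 0], [0, 0, 0, 0, 0, 0]]}}

```text
time: 66.38
ee_pos: [601.6, -92.2, 51.6]
ee_rot: [[-0.001, -1.0, 0.001], [-1.0, 0.001, -0.0], [0.0, -0.001, -1.0]]
wrist_force: [-0.2, -1.5, -0.1]
grip_width: 85.3
finger_force: 0.0
```

{"name": "servo_tool", "arguments": {"commands": [[0, 0, 0, 0, 0, 0], [0, 0, 0, 0, 0, 0], [0, 0, 0, 0, 0, 0], [0, 0, 0, 0, 0, 0], [0, 0, 0, 0, 0, 0], [0, 0, 0, 0, 0, 0]], "jaw": 0}}

```text
time: 67.12
ee_pos: [601.0, -92.1, 51.0]
ee_rot: [[-0.001, -1.0, 0.0], [-1.0, 0.001, -0.0], [0.0, -0.0, -1.0]]
wrist_force: [-0.8, 0.7, 1.9]
grip_width: 20.7
finger_force: 30.0
```

{"name": "servo_tool", "arguments": {"commands": [[0, 0, -20, 0, 0, 0], [0, 0, -45, 0, 0, 0], [0, 0, -40, 0, 0, 0], [0, 0, 0, 0, 0, 0], [0, 0, 0, 0, 0, 0]]}}

```text
time: 67.75
ee_pos: [600.5, -91.9, 154.8]
ee_rot: [[-0.002, -1.0, -0.001], [-1.0, 0.002, 0.001], [-0.001, 0.001, -1.0]]
wrist_force: [-0.5, -0.7, -1.2]
grip_width: 20.9
finger_force: 29.9
```

{"name": "servo_tool", "arguments": {"commands": [[-1, 42, 0, 0, 0, 0], [-1, 42, 0, 0, 0, 0], [-1, 42, 0, 0, 0, 0], [0, 43, 0, 0, 0, 0], [0, 0, 0, 0, 0, 0], [0, 0, 50, 0, 0, 0], [0, 0, 50, 0, 0, 0], [0, 0, 0, 0, 0, 0]]}}

```text
time: 68.75
ee_pos: [428.6, -89.2, 52.2]
ee_rot: [[-0.002, -1.0, -0.01], [-1.0, 0.002, -0.001], [0.001, 0.01, -1.0]]
wrist_force: [1.2, 0.8, 0.4]
grip_width: 20.4
finger_force: 30.0
```

{"name": "servo_tool", "arguments": {"commands": [[0, 0, 25, 0, 0, 0], [0, 0, 15, 0, 0, 0], [0, 0, 7, 0, 0, 0], [0, 0, 0, 0, 0, 0], [0, 0, 0, 0, 0, 0]]}}

```text
time: 69.38
ee_pos: [432.9, -88.9, 9.8]
ee_rot: [[-0.001, -1.0, 0.002], [-1.0, 0.001, -0.0], [0.0, -0.002, -1.0]]
wrist_force: [-0.1, -0.5, -1.2]
grip_width: 20.6
finger_force: 30.0
```

{"name": "servo_tool", "arguments": {"commands": [[0, 0, 3, 0, 0, 0], [0, 0, 2, 0, 0, 0], [0, 0, 0.5, 0, 0, 0], [0, 0, 0, 0, 0, 0]]}}

```text
time: 69.88
ee_pos: [432.1, -88.9, 3.8]
ee_rot: [[-0.001, -1.0, 0.0], [-1.0, 0.001, -0.0], [0.0, -0.0, -1.0]]
wrist_force: [-1.5, 0.9, 5.2]
grip_width: 20.5
finger_force: 30.6
```

{"name": "servo_tool", "arguments": {"commands": [[0, 0, 0, 0, 0, 0], [0, 0, 0, 0, 0, 0], [0, 0, 0, 0, 0, 0], [0, 0, -30, 0, 0, 0], [0, 0, -50, 0, 0, 0], [0, 0, -60, 0, 0, 0], [0, 0, -60, 0, 0, 0]], "jaw": 1}}

```text
time: 70.75
ee_pos: [431.5, -88.9, 205.2]
ee_rot: [[-0.001, -1.0, -0.0], [-1.0, 0.001, -0.0], [0.0, 0.0, -1.0]]
wrist_force: [1.6, 0.3, -1.0]
grip_width: 85.6
finger_force: 0.0
```

{"name": "servo_tool", "arguments": {"commands": [[40, 17, 0, 0, 0, 0], [40, 17, 0, 0, 0, 0], [40, 17, 0, 0, 0, 0], [40, 17, 0, 0, 0, 0], [40, 17, 0, 0, 0, 0], [40, 17, 0, 0, 0, 0], [40, 17, 0, 0, 0, 0], [0, 0, 0, 0, 0, 0]]}}

```text
time: 71.75
ee_pos: [311.2, -370.5, 202.7]
ee_rot: [[-0.005, -1.0, -0.001], [-1.0, 0.005, 0.0], [-0.0, 0.001, -1.0]]
wrist_force: [-0.3, 0.4, -0.4]
grip_width: 85.5
finger_force: 0.0
```

Run:
```python
from h import *
s=manip.read_state();print(s['time'],s['ee_pos'])
o,T,_=circ(58,(345,-425),(575,-270)); print(o)
S=cam('side');g=cv2.GaussianBlur(cv2.cvtColor(S['img'],cv2.COLOR_RGB2GRAY),(3,3),0); print(g[250:282,318:331].mean(1).astype(int).tolist())
a=cv2.resize(S['img'][215:415,200:400],(600,600),interpolation=cv2.INTER_CUBIC)
b=cv2.resize(T['img'][120:320,375:445],(200,600),interpolation=cv2.INTER_CUBIC)
save(np.hstack([a,b]),'fin.png')
```

```text
71.75 [ 311.22583942 -370.508464    202.6869389 ]
[([456.0, -344.0], 25.9), ([510.0, -343.0], 23.6), ([472.0, -388.0], 28.9)]
[212, 213, 214, 214, 215, 215, 215, 215, 215, 215, 214, 206, 177, 138, 118, 117, 118, 117, 115, 113, 111, 112, 112, 113, 113, 112, 113, 113, 113, 113, 113, 113]
```

View pics/fin.png

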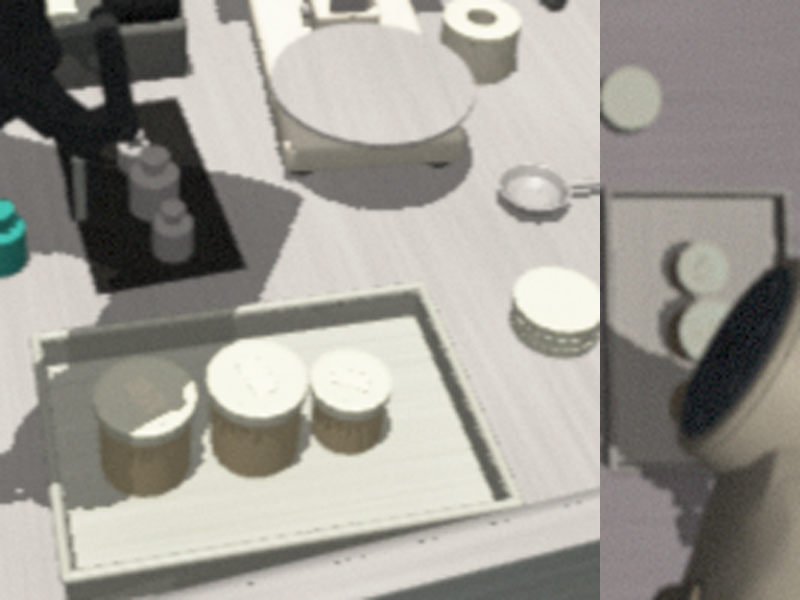

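{"name": "servo_tool", "arguments": {"commands": [[45, 32, 0, 0, 0, 0], [45, 32, 0, 0, 0, 0], [45, 32, 0, 0, 0, 0], [0, 0, 0, 0, 0, 0], [0, 0, 0, 0, 0, 0], [0, 0, 0, 0, 0, 0]]}}

```text
time: 72.6
ee_pos: [217.5, -502.6, 203.6]
ee_rot: [[0.001, -1.0, 0.0], [-1.0, -0.001, -0.0], [0.0, -0.0, -1.0]]
wrist_force: [-0.0, 0.4, -0.5]
grip_width: 84.9
finger_force: 0.0
```

Run:
```python
from h import *
print(manip.read_state()['ee_pos'])
T=cam('top');S=cam('side'); T0=np.load('top0.npy')
for c,r in((T,T0),(S,REF)):
  for n,p in {'w1':(429,-48,12),'w2':(431,-89,15),'w8':(436,-134,22),'w4':(441,-178,18)}.items():
    u,v=proj(c,p).round().astype(int); a=c['img'][v-14:v+15,u-14:u+15]; t=r[v-9:v+10,u-9:u+10]
    q=cv2.matchTemplate(a,t,cv2.TM_CCOEFF_NORMED); _,s,_,l=cv2.minMaxLoc(q); print(n,l[0]-5,l[1]-5,round(s,3))
```

```text
[ 217.45301902 -502.61656349  203.55895968]
w1 0 0 0.971
w2 0 0 0.982
w8 0 -1 0.983
w4 0 0 0.989
w1 0 0 0.997
w2 0 0 0.976
w8 1 0 0.966
w4 0 0 0.998
```

Both views now match the start pictures at all four weights, to within a pixel, so they stand upright where they began.

```bash
python3 -c "
from workcell import manip
print(manip.sign_off())"
```

```text
the job is handed in; nothing more can be done
None
```

The job is handed in, with no verdict returned: three pots balanced the 8- and 2-ounce weights at about 0.04 rad, the keys were pressed round, square, bar, and then the pots went upright into the sheet pan, all four weights stood back on the mat, and the empty scale was level.

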